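Pack the jammed setting plugs of the profile projector

ROBOT

A 6-joint arm with a two-finger parallel gripper is mounted at the origin on the work surface. World frame = base frame: x ahead of the robot, y to its left, z up, the work surface at z = 0. Lengths are in m, angles in degrees, forces in N, time in s.
With the tool pointing down it reaches from about 0.25 to 0.725 m from the base axis. Payload 9.7 kg.
Tool frame: the origin (TCP) lies between the finger pads; the fingertips stand 25 mm ahead of it and the grasp point (between the pads) lies 6 mm ahead of it; z points along the fingers, y is the line along which they close (so a half turn about z gives the same grasp; the last joint's range is limited). The gripper opens to 85 mm and grips with 20 to 120 N. Pads are 22 mm wide; open, the fingers measure 114 mm over their backs; the gripper's body (76 mm by 85 mm) begins 54 mm behind the grasp point. The pads swing forward as they close: fully open they stand 13 mm farther back than shut.
Start: joints at [-70.531, 4.979, 10.078, 95.1, 0, 90], TCP at [0.183, -0.519, 0.256] pointing down, gripper open.
Joint ranges: [-179.16, 179.16], [-48.56, 103.87], [-65.8, 70.77], [-126.05, 130.52], [-82.76, 87.17], [-180, 180]. Speed limits (degrees/s): [127.2, 127.2, 147.25, 180, 180, 180].

INTERFACE

Orientations are given as [roll, pitch, yaw] about the fixed x, y, z axes, in that order (R = Rz(yaw) Ry(pitch) Rx(roll)).
In Python, from workcell import bot gives the robot as it stands.
- The arm moves only by the tool drive_effector, called after "Request:" as name(argument=value, ...) on one line, values as JSON. Schema: {"type":"object","properties":{"motion":{"type":"string"},"grip_n":{"type":"number"},"only":{"type":"string"},"quiet":{"type":"boolean"},"lines":{"type":"string"}},"required":["motion"],"additionalProperties":false}. motion is a string of 1 to 5 rows, one to a line, with the numbers parted by spaces; each row has 5 numbers: dx, dy, dz in units of 50 mm, then a turn about the tool's z in units of 5 degrees, then the finger opening in m; each row is the pose to reach, as a shift and turn from the pose commanded when the call began, along the tool's axes at that moment; what a row does not reach only later rows make up. A row lasts 1/12 s, in which the tool goes at most 0.0417 m and 7.16 degrees, less where a joint would pass 70% of its speed; a pose out of reach is approached as far as the arm can. The fingers move at their own pace and stop on an object; grip_n is the grip in N (left out, the last holds). Time passes only in rows, so rows that do not move let the fingers close. The tool returns the time, the measured TCP pose, the force, the opening and the grip force at its end. only (a regular expression) keeps the lines of the reply that match it, lines (a string "A,B") keeps lines A to B, and quiet returns only ok. Input that does not fit is refused with a message, and nothing moves.
- bot.get_obs(): the state, without advancing time (a new reading comes with each control period).
- bot.camera(name): name is "scene" or "top"; returns the picture (384x512x3 uint8, blue, green, red); there is no depth.
- bot.camera_info(name): a dict with "mtx" (3x3 intrinsics, pixels), "extrinsics" (4x4, takes a point from camera to world coordinates). Camera axes: x right, y down, z forward; pixel columns grow to the right and rows downward; lengths in m; the calibration is good to about 2 mm. A picture is of the moment at which its call begins. camera_info takes no time and is no camera call.
- bot.job_done(): hands the job in; it is judged then, once.
The state is a dict: "time": time; "q": joint angles; "qd": joint speeds; "joint_efforts": joint torques, N m; "ee_pos": TCP position; "tcp_rot": TCP orientation; "wrist_force": force on the tool from outside, world axes, zero at the start; "torque": the same for the moment, N m; "opening": finger opening in m; "grasp_force": force on a finger pad.
Only numpy, scipy, OpenCV 4.12 (cv2) and the standard library are available. Lean on these libraries where they do the work, as an engineer would, in place of code of your own. Each camera call takes 0.05 s, during which the arm holds its last target. There are 200 camera calls.

TASK

The setting plugs have jammed in the metal stand: rock each one from side to side along the row until it comes free, lift it out and stand it upright in a pocket of the open carrying case, one to a pocket. When all of them are in, press the case's hinged cover down until the catch holds it shut, then push the case along the table until it sits squarely inside the white taped outline, front still towards the robot. Leave the dish, bottle, box and jar where they are.

Things in the scene. Friction and masses are not known exactly. Their poses are not given: they have to be found in the camera images.
- stand: Fixed grey metal stand, 66 (x) x 290 (y) x 46 mm high; origin at the centre of its underside, z up. Sockets in a row at y = -105, -35, +35, +105 mm, floor at z = 8 mm; a plug has 1 mm play along x. In each, two steel jaws (z 32 to 46 mm) close on the neck from -y and +y and overlap the flange by 3.5 mm each, so a straight pull fails; see jaw0a.
- jaw0a (a joint): Jaw on the -y side of the y = -105 mm socket: 0 tight against the neck, up to 0.0062 m shoved back. A jaw slides only outward along stand y under about 25 N, and stays. Leaning the plug about its foot 0.2 rad (about the stop; about 10 N at the handle) to -y, then to +y, shoves both jaws back; when both are back 4.5 mm or more the upright plug lifts out.
- jaw0b (a joint): Jaw on the +y side of the y = -105 mm socket: 0 tight against the neck, up to 0.0062 m shoved back.
- jaw1a (a joint): Jaw on the -y side of the y = -35 mm socket: 0 tight against the neck, up to 0.0062 m shoved back.
- jaw1b (a joint): Jaw on the +y side of the y = -35 mm socket: 0 tight against the neck, up to 0.0062 m shoved back.
- jaw2a (a joint): Jaw on the -y side of the y = +35 mm socket: 0 tight against the neck, up to 0.0062 m shoved back.
- jaw2b (a joint): Jaw on the +y side of the y = +35 mm socket: 0 tight against the neck, up to 0.0062 m shoved back.
- jaw3a (a joint): Jaw on the -y side of the y = +105 mm socket: 0 tight against the neck, up to 0.0062 m shoved back.
- jaw3b (a joint): Jaw on the +y side of the y = +105 mm socket: 0 tight against the neck, up to 0.0062 m shoved back.
- plug0: Setting plug, 100 mm tall, 0.18 kg, same after a half turn about z; origin at the centre of its underside, z up. Nose 22 (x) x 24 (y) mm (z 0 to 8), flange 24 (x) x 26 (y) mm (z 8 to 18), neck 14 (x) x 18 (y) mm (z 18 to 42), square handle 22 x 22 mm (z 42 to 100). Starts upright, jammed in the y = -105 mm socket of the stand, its y along stand y; may be absent (None).
- plug1: Setting plug, 100 mm tall, 0.18 kg, same after a half turn about z; origin at the centre of its underside, z up. Nose 22 (x) x 24 (y) mm (z 0 to 8), flange 24 (x) x 26 (y) mm (z 8 to 18), neck 14 (x) x 18 (y) mm (z 18 to 42), square handle 22 x 22 mm (z 42 to 100). Starts upright, jammed in the y = -35 mm socket of the stand, its y along stand y; may be absent (None).
- plug2: Setting plug, 100 mm tall, 0.18 kg, same after a half turn about z; origin at the centre of its underside, z up. Nose 22 (x) x 24 (y) mm (z 0 to 8), flange 24 (x) x 26 (y) mm (z 8 to 18), neck 14 (x) x 18 (y) mm (z 18 to 42), square handle 22 x 22 mm (z 42 to 100). Starts upright, jammed in the y = +35 mm socket of the stand, its y along stand y; may be absent (None).
- plug3: Setting plug, 100 mm tall, 0.18 kg, same after a half turn about z; origin at the centre of its underside, z up. Nose 22 (x) x 24 (y) mm (z 0 to 8), flange 24 (x) x 26 (y) mm (z 8 to 18), neck 14 (x) x 18 (y) mm (z 18 to 42), square handle 22 x 22 mm (z 42 to 100). Starts upright, jammed in the y = +105 mm socket of the stand, its y along stand y; may be absent (None).
- case: Loose grey plastic carrying case, 174 (x) x 280 (y) mm, block 30 mm high, 0.75 kg without cover and plugs; slides on the table when pushed; origin at the centre of its underside, z up, front (catch side) to -x. A small catch at the middle of the front edge stands up to z = 44 mm.
- pocket (a point): Centre of the floor of the pocket at case x = +5, y = -90, z = 6 mm. Four alike pockets at case y = -90, -30, +30, +90 mm, each 30 (x) x 34 (y) mm, open at the top (z = 30), floor at z = 6. A plug stands upright in one with its flange along case y; any plug in any pocket.
- cover (a joint): Angle of the hinged aluminium cover: 0 shut, 1.75 open, just past upright. Flat frame 6 mm thick, 256 mm wide (y), reaching 147 mm from the hinge; four windows, 40 mm wide (y), over the pockets, 46 to 117 mm from the hinge, pass over the handles. A weak spring lifts it (about 1 N at the bar) unless pressed fully down (5 to 10 N) so the catch snaps over it: then below 0.045.
- cover_bar (a point): Centre of the cover's front bar (30 mm wide, 256 mm long, 132 mm from the hinge), on its upper face (looks up when shut, to case +x when open).
- case_hinge (a point): Middle of the cover's hinge axis, which runs along case y: at case x = +75, y = 0, z = 33 mm.
- mark: White taped outline of four corner angles, flat and fixed on the table, 190 (x) x 296 (y) mm inside; origin at its centre. The case fits inside with 8 mm to spare all round, its x along the mark's x, which points away from the robot.
- dish: Bystander: loose glass dish, 90 mm across, 16 mm high; origin at the centre of its underside.
- bottle: Bystander: loose white bottle, 60 mm across, 160 mm high; origin at the centre of its underside.
- wipes: Bystander: loose cardboard box, 120 x 70 x 50 mm; origin at the centre of its underside.
- jar: Bystander: loose amber jar, 60 mm across, 70 mm high; origin at the centre of its underside.

How it is judged:
By the outcome, as a careful person would: the job done as asked, in the order asked, and still so for the second after the job is handed in, with the robot touching nothing.
Of plug0, plug1, plug2, plug3 only 3 to 4 are there at a start; the rules pass over those that are not, and their reading is None.
At some moment in a run one of case may be knocked a few centimetres aside while the robot is not near it.
It also fails if it takes over 210 s, if anything falls off the work surface, if the arm or the gripper's body presses on something with over 40 N, if the wrist force passes 120 N, or if a joint passes its speed limit or range.

## Working session

There is one attempt and no reset: what is moved stays moved. The work goes in short steps, Python scripts to look and compute and a tool call to move; the robot and the scene stay as the last step left them, time stands still between calls to the robot, and variables do not carry over. Pictures are saved under pics/ and viewed, at most 14 in all, crops included, and the job is handed in when it is done.

```bash
ls; mkdir -p pics; python3 - <<'E'
from workcell import bot
import cv2,numpy as np
np.set_printoptions(precision=4,suppress=True)
for n in("scene","top"):
    cv2.imwrite(f"pics/{n}0.png",cv2.resize(bot.camera(n),(800,600),interpolation=cv2.INTER_CUBIC)); i=bot.camera_info(n);print(n,i["mtx"],i["extrinsics"])
print(bot.get_obs())
E
```

```text
pics
workcell.py
scene [[386.252    0.     256.6609]
 [  0.     386.252  192.5687]
 [  0.       0.       1.    ]] [[ 0.5181  0.6214 -0.5878  1.0952]
 [ 0.8553 -0.3716  0.361  -0.283 ]
 [ 0.0059 -0.6898 -0.724   0.7511]
 [ 0.      0.      0.      1.    ]]
top [[497.3628   0.     261.3841]
 [  0.     497.3628 186.879 ]
 [  0.       0.       1.    ]] [[-0.0139 -0.9983  0.0573  0.4584]
 [-0.9999  0.0137 -0.0042  0.0749]
 [ 0.0034 -0.0574 -0.9983  1.4625]
 [ 0.      0.      0.      1.    ]]
{'time': 0.1, 'q': array([-70.5322,   5.0091,  10.0403,  95.0981,   0.001 ,  90.0001]), 'qd': array([-0.0009,  0.0191,  0.1086, -0.0106, -0.0077, -0.0053]), 'joint_efforts': array([  0.0018, -52.1562,  46.5655,   0.0161,   0.0001,   0.    ]), 'ee_pos': array([ 0.1833, -0.5184,  0.2557]), 'tcp_rot': array([-179.9331,   -0.001 ,   19.4677]), 'wrist_force': array([-0.4483,  0.4274, -0.0214]), 'torque': array([-0.0076, -0.0177,  0.0147]), 'grasp_force': 0.0, 'opening': 0.08532045925629701}
```
View pics/scene0.png

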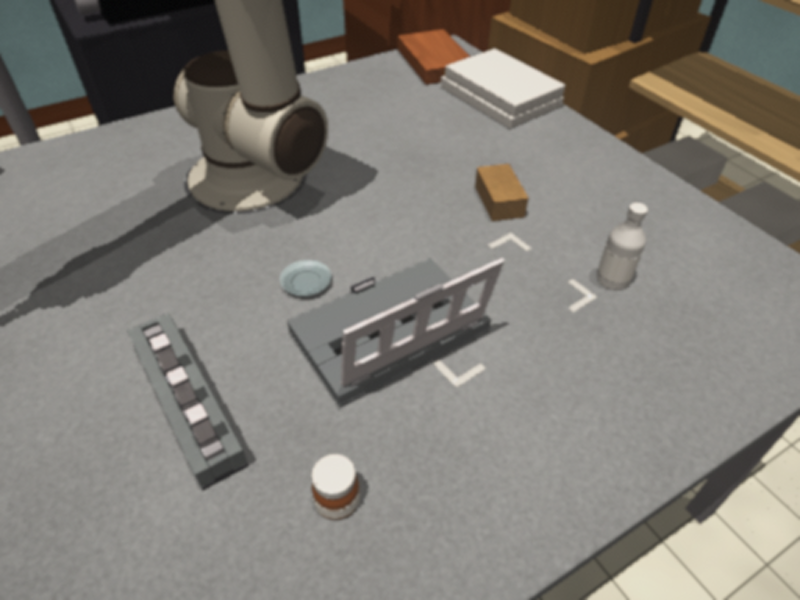

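View pics/top0.png

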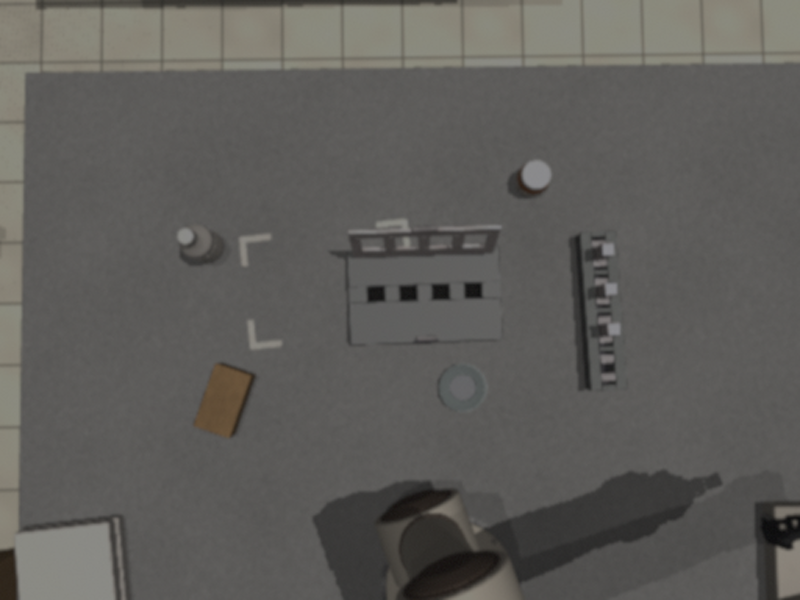

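```bash
cat > h.py <<'E'
from workcell import bot
import cv2,numpy as np
np.set_printoptions(precision=4,suppress=True)
INFO={n:bot.camera_info(n) for n in("scene","top")}
def ray(n,u,v):
    i=INFO[n];E=np.array(i["extrinsics"]);d=np.linalg.inv(i["mtx"])@[u,v,1];return E[:3,3],E[:3,:3]@d
def at(n,u,v,z):
    o,d=ray(n,u,v);return o+d*(z-o[2])/d[2]
def tri(s,t):
    (a,d),(b,e)=ray("scene",*s),ray("top",*t)
    k=np.linalg.lstsq(np.c_[d,-e],b-a,rcond=None)[0];p,q=a+d*k[0],b+e*k[1];return (p+q)/2,np.linalg.norm(p-q)
def proj(n,P):
    i=INFO[n];E=np.linalg.inv(i["extrinsics"]);p=(E[:3,:3]@np.atleast_2d(P).T+E[:3,3:]);p=np.array(i["mtx"])@p;return (p[:2]/p[2]).T
def crop(im,u0,v0,w,h,s,grid=10):
    c=cv2.resize(im[v0:v0+h,u0:u0+w],None,fx=s,fy=s,interpolation=cv2.INTER_CUBIC)
    for u in range(u0+(-u0)%grid,u0+w,grid):
        cv2.line(c,((u-u0)*s+s//2,0),((u-u0)*s+s//2,4),(0,255,255),1);cv2.putText(c,str(u),((u-u0)*s,12),0,.33,(0,255,255),1)
    for v in range(v0+(-v0)%grid,v0+h,grid):
        cv2.line(c,(0,(v-v0)*s+s//2),(4,(v-v0)*s+s//2),(0,255,255),1);cv2.putText(c,str(v),(5,(v-v0)*s+s//2+4),0,.33,(0,255,255),1)
    return c
E
python3 - <<'E'
from h import *
t=bot.camera("top");s=bot.camera("scene")
t=cv2.convertScaleAbs(t,alpha=1.6)
a=crop(t,360,140,45,120,5);b=crop(s,75,195,95,120,5)
cv2.imwrite("pics/stand.png",np.hstack([a,b]))
cv2.imwrite("pics/caset.png",crop(t,210,130,125,100,6))
cv2.imwrite("pics/cases.png",crop(s,175,140,160,120,5))
cv2.imwrite("pics/mark.png",np.hstack([crop(t,145,140,50,90,5),crop(s,275,145,110,90,5)]))
E
```

View pics/stand.png

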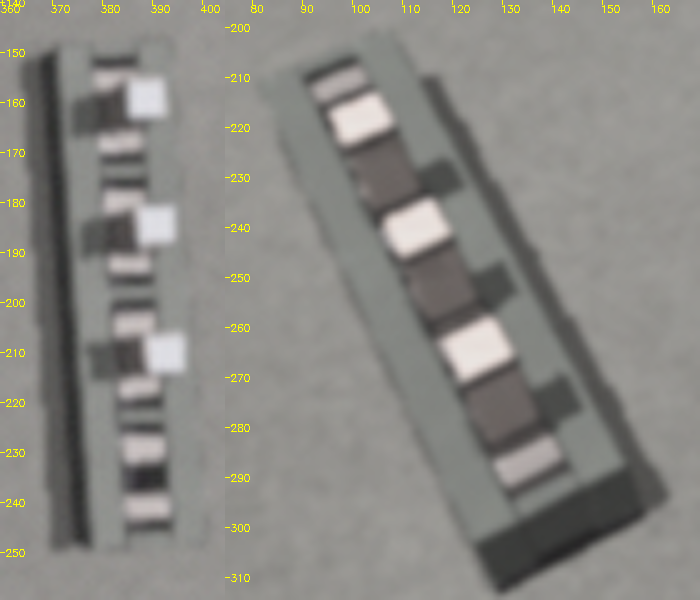

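View pics/caset.png

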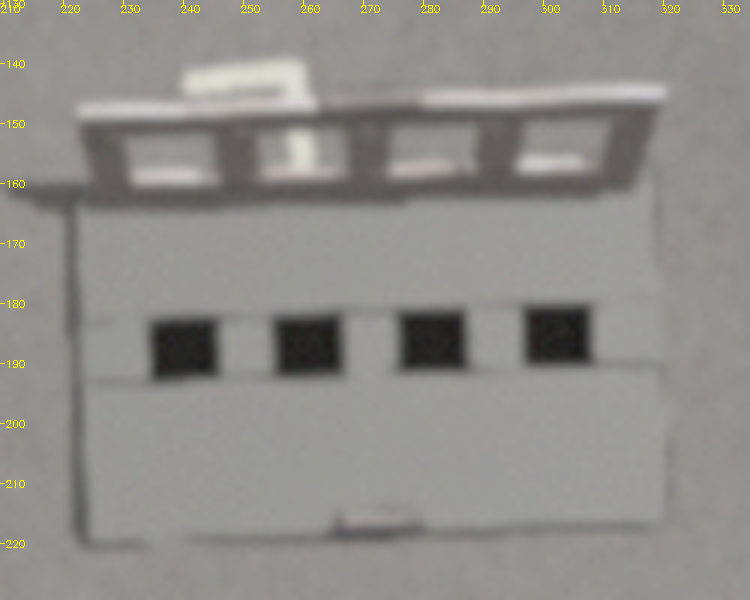

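View pics/cases.png

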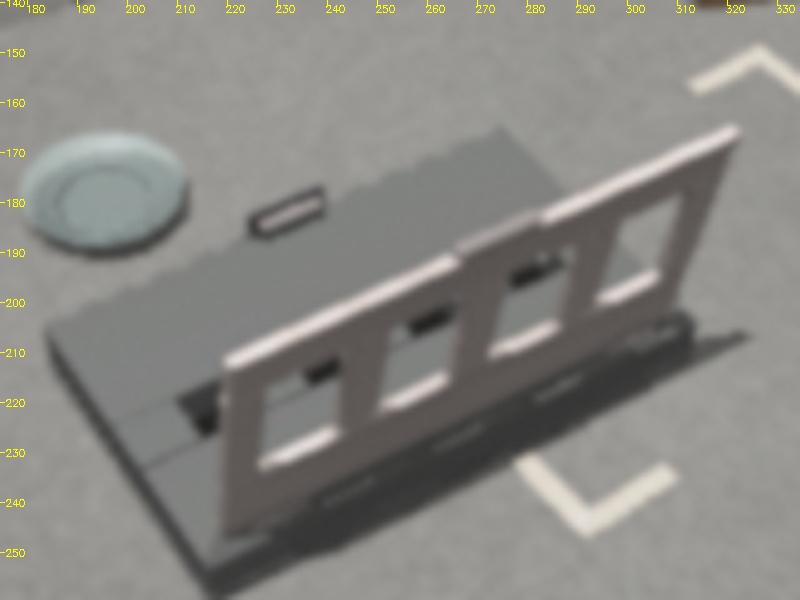

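View pics/mark.png

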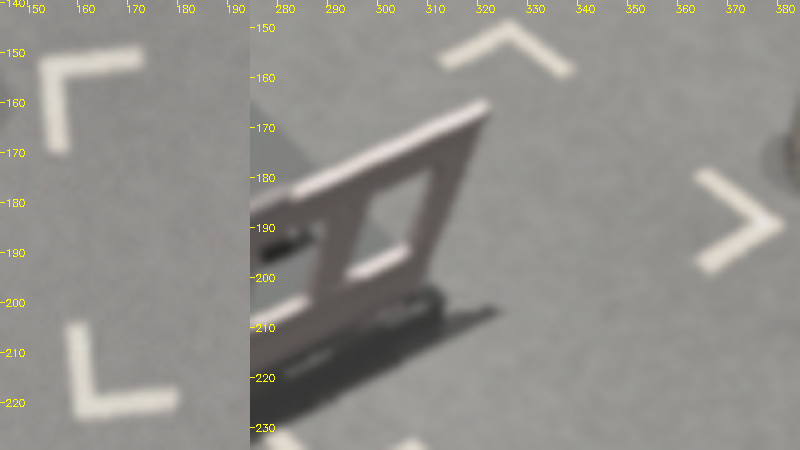

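```bash
python3 - <<'E'
from h import *
S=[(124.9,264.3),(112.9,239.9),(101.7,218.3)];T=[(388.9,159.3),(390.8,184.5),(392.6,210.3)]
for s,t in zip(S,T):
    p,e=tri(s,t);print("plug tri",p,e,"top z.1",at("top",*t,.1),"scene z.1",at("scene",*s,.1))
# stand sides at top, z=.046: end far edge mid, near edge mid
for u,v in [(371,149.5),(393,147.5),(376.5,249.5),(400.5,249.0)]: print("stand top",at("top",u,v,.046))
for u,v in [(81.7,211),(105,200),(125,303),(155,287.5)]: print("stand sc",at("scene",u,v,.046))
P=[(240.1,187.6),(260.9,187),(281.7,186.2),(302.5,185.2)]
for t in P: print("pocket",at("top",*t,.03))
for t in [(223.5,220.5),(320,217)]: print("case front",at("top",*t,.03))
for s in [(184,205.5),(273.5,165.5)]: print("case front sc",at("scene",*s,.03))
print("catch",at("top",272.5,215.5,.044),at("scene",231.5,181,.044), tri((231.5,181),(272.5,215.5)))
print("bar ends",tri((220,211.5),(222.5,148.5)),tri((321.5,165.5),(319.5,144.5)))
print("pocket1 tri left edge?",)
for t in [(152.5,150.8),(160.5,222.3),(260,139.5)]: print("mark top",at("top",*t,0))
for t in [(381.5,184.5),(326,149),(292,246.5)]: print("mark sc",at("scene",*t,0))
for n,u,v in [("top",461/1.5625,387/1.5625),("top",535/1.5625,176/1.5625)]:print("dish/jar",at(n,u,v,.016 if v>200 else .07))
print("bottle",at("top",200/1.5625,243/1.5625,.05),"box",at("top",223/1.5625,400/1.5625,.05))
E
```

```text
plug tri [ 0.6068 -0.2819  0.1079] 0.0018038950910786522 top z.1 [ 0.6079 -0.2831  0.1   ] scene z.1 [ 0.6004 -0.2828  0.1   ]
plug tri [ 0.5376 -0.2846  0.109 ] 0.0013075580085477267 top z.1 [ 0.5383 -0.2864  0.1   ] scene z.1 [ 0.5295 -0.2853  0.1   ]
plug tri [ 0.4672 -0.288   0.1076] 0.0015378617783905044 top z.1 [ 0.4674 -0.2892  0.1   ] scene z.1 [ 0.4594 -0.2888  0.1   ]
stand top [ 0.6428 -0.2468  0.046 ]
stand top [ 0.6477 -0.3101  0.046 ]
stand top [ 0.3575 -0.2548  0.046 ]
stand top [ 0.3579 -0.3229  0.046 ]
stand sc [ 0.3593 -0.3239  0.046 ]
stand sc [ 0.3523 -0.2658  0.046 ]
stand sc [ 0.6471 -0.3111  0.046 ]
stand sc [ 0.6451 -0.2479  0.046 ]
pocket [0.5394 0.1304 0.03  ]
pocket [0.5403 0.0703 0.03  ]
pocket [0.5418 0.0103 0.03  ]
pocket [ 0.5439 -0.0498  0.03  ]
case front [0.4454 0.1791 0.03  ]
case front [ 0.4516 -0.0984  0.03  ]
case front sc [ 0.4549 -0.1021  0.03  ]
case front sc [0.4453 0.1701 0.03  ]
catch [0.4578 0.0385 0.044 ] [0.452 0.035 0.044] (array([0.4564, 0.036 , 0.0473]), np.float64(0.005778946249694717))
bar ends (array([0.6071, 0.0576, 0.1119]), np.float64(0.24195691497346639)) (array([ 0.6822, -0.0031,  0.3137]), np.float64(0.17580131561764095))
pocket1 tri left edge?
mark top [0.6536 0.3891 0.    ]
mark top [0.4424 0.366  0.    ]
mark top [0.683 0.071 0.   ]
mark sc [0.6353 0.4018 0.    ]
mark sc [0.4376 0.3649 0.    ]
mark sc [0.6796 0.072  0.    ]
dish/jar [ 0.3639 -0.026   0.016 ]
dish/jar [ 0.7456 -0.1631  0.07  ]
bottle [0.6343 0.4482 0.05  ] box [0.3489 0.4063 0.05  ]
```

```bash
cat >> h.py <<'E'
def plan(*W,frm=None):
    o=bot.get_obs();a=np.array([*o["ee_pos"],o["tcp_rot"][2]]) if frm is None else np.array(frm)
    print("now",a,"F",o["wrist_force"],"t",o["time"],"open",o["opening"])
    for w in W:
        w=np.array(w,float);c,s=np.cos(np.radians(a[3])),np.sin(np.radians(a[3]));d=w[:3]-a[:3]
        print(f"{c*d[0]+s*d[1]:.4f} {s*d[0]-c*d[1]:.4f} {-d[2]:.4f} turn {a[3]-w[3]:.2f}");a=w
E
python3 -c "
from h import *
plan((.6068,-.2819,.2,2.5),(.6068,-.2819,.094,2.5))"
```

```text
now [ 0.1833 -0.5185  0.2558 19.4665] F [ 0.003   0.344  -1.0684] t 0.2 open 0.08463116466655317
0.4782 -0.0819 0.0558 turn 16.97
0.0000 0.0000 0.1060 turn 0.00
```

The rows are not in the units I measure in: shifts go in units of 50 mm and turns go in units of 5 degrees. I convert before sending: 0.2 m is 4, 0.04 m is 0.8.

Request:
drive_effector(motion="0.8 -0.14 0 0 0.085\n1.6 -0.28 0 0 0.085\n2.4 -0.42 0.2 0 0.085\n3.2 -0.56 0.3 0 0.085\n4 -0.7 0.4 0 0.085")

```text
time: 0.62
ee_pos: [0.3615, -0.4177, 0.2358]
tcp_rot: [-180.0, 0.0, 19.4]
wrist_force: [0.3, -1.2, 0.5]
opening: 0.0853
grasp_force: 0.0
```

Request:
drive_effector(motion="0.8 -0.14 0 0 0.085\n1.6 -0.28 0 0 0.085\n2.4 -0.42 0.2 0 0.085\n3.2 -0.56 0.3 0 0.085\n4 -0.7 0.4 0 0.085")

```text
time: 1.03
ee_pos: [0.5386, -0.3178, 0.2157]
tcp_rot: [-180.0, 0.0, 19.5]
wrist_force: [-0.0, -1.6, -0.4]
opening: 0.0849
grasp_force: 0.0
```

Request:
drive_effector(motion="0.6 -0.12 0.1 1.2 0.085\n1.2 -0.2 0.2 2.4 0.085\n1.564 -0.238 0.316 3.394 0.085\n1.564 -0.238 0.316 3.394 0.085\n1.564 -0.238 0.316 3.394 0.085")

```text
time: 1.45
ee_pos: [0.6072, -0.2812, 0.1992]
tcp_rot: [-180.0, 0.1, 2.7]
wrist_force: [0.0, 1.4, 0.6]
opening: 0.0851
grasp_force: 0.0
```

```bash
python3 -c "
from h import *
plan((.6068,-.2819,.2,2.5),(.6068,-.2819,.094,2.5))"
```

```text
now [ 0.6072 -0.2812  0.1992  2.6665] F [0.0235 1.3568 0.5842] t 1.45 open 0.08513950835114426
-0.0004 0.0007 -0.0008 turn 0.17
0.0000 0.0000 0.1060 turn 0.00
```

Converted, 0.105 m is 2.1, 0.08 m is 1.6.

Request:
drive_effector(motion="0 0 0.8 0 0.085\n0 0.01 1.6 0 0.085\n0 0.01 2.1 0 0.085\n0 0.01 2.1 0 0.085")

```text
time: 1.78
ee_pos: [0.6033, -0.2822, 0.0895]
tcp_rot: [-179.8, 0.5, 2.5]
wrist_force: [-0.0, 1.0, -0.2]
opening: 0.085
grasp_force: 0.0
```

Request:
drive_effector(motion="0 0 0 0 0.015\n0 0 0 0 0.015\n0 0 0 0 0.015\n0 0 0 0 0.015\n0 0 0 0 0.015", grip_n=25)

```text
time: 2.2
ee_pos: [0.6075, -0.2828, 0.0973]
tcp_rot: [179.9, -0.1, 2.5]
wrist_force: [-0.1, -0.8, 0.4]
opening: 0.025
grasp_force: 0.0
```

Request:
drive_effector(motion="0 0 0 0 0.015\n0 0 0 0 0.015", grip_n=25)

```text
time: 2.37
ee_pos: [0.6075, -0.2822, 0.097]
tcp_rot: [-180.0, -0.1, 2.5]
wrist_force: [0.9, 3.2, 6.0]
opening: 0.0212
grasp_force: 24.7
```

Request:
drive_effector(motion="0.08 0 0 0 0.015\n0.16 0 0 0 0.015\n0.24 0 0 0 0.015\n0.32 0 0 0 0.015\n0.32 0 0 0 0.015")

```text
time: 2.78
ee_pos: [0.6212, -0.2814, 0.0962]
tcp_rot: [-180.0, 0.2, 2.5]
wrist_force: [-11.5, 1.7, 8.2]
opening: 0.0216
grasp_force: 25.2
```

Converted, 0.003 m is 0.06, 0.002 m is 0.04.

Request:
drive_effector(motion="0.04 0 0.02 0 0.015\n0.06 0 0.02 0 0.015\n0.06 0 0.02 0 0.015")

```text
time: 3.03
ee_pos: [0.6241, -0.2813, 0.0957]
tcp_rot: [-180.0, 0.2, 2.5]
wrist_force: [-14.2, 4.1, 11.1]
opening: 0.0218
grasp_force: 25.4
```

Request:
drive_effector(motion="-0.18 0 0 0 0.015\n-0.38 0 -0.01 0 0.015\n-0.48 0 0 0 0.015\n-0.58 0 0 0 0.015\n-0.68 0 0.02 0 0.015")

```text
time: 3.45
ee_pos: [0.5956, -0.2825, 0.0962]
tcp_rot: [180.0, -0.5, 2.6]
wrist_force: [15.9, 5.4, 8.4]
opening: 0.0213
grasp_force: 26.2
```

Request:
drive_effector(motion="-0.04 0 0.02 0 0.015\n-0.08 0 0.02 0 0.015\n-0.08 0 0.02 0 0.015")

```text
time: 3.7
ee_pos: [0.5917, -0.2826, 0.096]
tcp_rot: [180.0, -0.6, 2.6]
wrist_force: [13.7, 7.0, 9.4]
opening: 0.0217
grasp_force: 26.4
```

Request:
drive_effector(motion="0.2 0 -0.02 0 0.015\n0.38 0 -0.02 0 0.015\n0.38 0 -0.02 0 0.015")

```text
time: 3.95
ee_pos: [0.608, -0.2818, 0.0945]
tcp_rot: [-180.0, -0.1, 2.6]
wrist_force: [1.3, 3.6, 5.7]
opening: 0.022
grasp_force: 26.4
```

Request:
drive_effector(motion="-0.02 0 0 0 0.015\n-0.02 0 -0.1 0 0.015\n-0.02 0 -0.24 0 0.015\n-0.02 0 -0.4 0 0.015\n-0.02 0 -0.6 0 0.015", grip_n=60)

```text
time: 4.37
ee_pos: [0.606, -0.282, 0.1233]
tcp_rot: [-179.9, 0.0, 2.5]
wrist_force: [2.6, 2.7, -4.3]
opening: 0.0214
grasp_force: 66.0
```

Request:
drive_effector(motion="0 0 -0.6 0 0.015\n0 0 -1.2 0 0.015\n0 0 -1.8 0 0.015\n0 0 -2 0 0.015")

```text
time: 4.7
ee_pos: [0.6063, -0.2832, 0.2293]
tcp_rot: [179.8, -0.3, 2.5]
wrist_force: [1.3, 0.3, -0.7]
opening: 0.0213
grasp_force: 66.7
```

```bash
python3 - <<'E'
from h import *
t=cv2.convertScaleAbs(bot.camera("top"),alpha=1.6);s=bot.camera("scene")
cv2.imwrite("pics/l1.png",np.hstack([crop(t,340,130,80,120,5),crop(s,75,160,80,120,5)]))
E
```

```text
(no output)
```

View pics/l1.png

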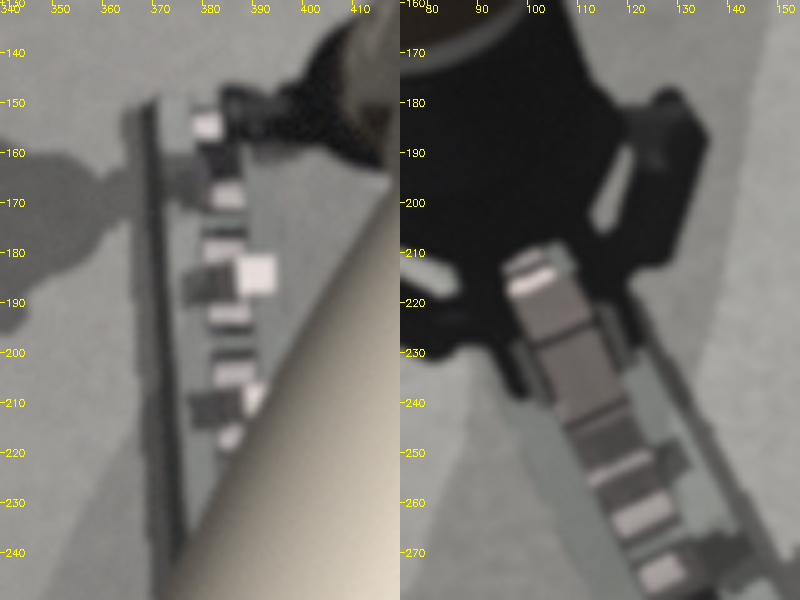

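Converted, -0.2 m is -4, -0.16 m is -3.2, -35 degrees is -7.

```bash
cat >> h.py <<'E'
def pockets(thr=40,z=.03):
    g=cv2.cvtColor(bot.camera("top"),cv2.COLOR_BGR2GRAY)[150:235,135:345]
    b=cv2.resize(g,None,fx=4,fy=4,interpolation=cv2.INTER_CUBIC)
    n,_,st,ce=cv2.connectedComponentsWithStats((b<thr).astype(np.uint8))
    for i in range(1,n):
        x,y,w,h,a=st[i]
        if 500<a<3500 and w<65 and h<65: u,v=135+(ce[i][0]-1.5)/4,150+(ce[i][1]-1.5)/4;print("blob",w,h,np.round([u,v],1),at("top",u,v,z)[:2])
E
python3 -c "
from h import *
pockets()"
```

```text
blob 42 40 [302.9 185.7] [ 0.5425 -0.051 ]
blob 39 34 [281.7 186.4] [0.5413 0.0103]
blob 40 35 [260.9 187.1] [0.5399 0.0702]
blob 39 35 [240.2 187.7] [0.5391 0.13  ]
```

Request:
drive_effector(motion="-0.18 -0.8 0 -1.4 0.015\n-0.36 -1.6 0 -2.8 0.015\n-0.54 -2.4 0 -4.2 0.015\n-0.72 -3.2 0 -5.6 0.015\n-0.9 -4 0 -7 0.015")

```text
time: 5.27
ee_pos: [0.5505, -0.0832, 0.2207]
tcp_rot: [-179.9, 0.2, 37.8]
wrist_force: [1.1, 0.3, -1.2]
opening: 0.0212
grasp_force: 66.6
```

Request:
drive_effector(motion="0 0 0 -1.4 0.015\n0 0 0 -2.8 0.015\n0 0 0 -4.2 0.015\n0 0 0 -5.6 0.015\n0 0 0 -7 0.015")

```text
time: 5.68
ee_pos: [0.5514, -0.0845, 0.2208]
tcp_rot: [-179.8, 0.0, 72.9]
wrist_force: [0.4, -1.7, -2.0]
opening: 0.0211
grasp_force: 66.6
```

```bash
python3 -c "
from h import *
plan((.5439,-.0498,.16,91.4),(.5439,-.0498,.092,91.4))
pockets()"
```

```text
now [ 0.5514 -0.0845  0.2208 72.859 ] F [ 0.3515 -1.6696 -2.02  ] t 5.6833 open 0.021111231791256672
0.0309 -0.0174 0.0608 turn -18.54
0.0000 0.0000 0.0680 turn 0.00
blob 43 41 [301.9 185.5] [ 0.5431 -0.048 ]
blob 47 41 [281.6 186.4] [0.5413 0.0106]
blob 47 43 [260.9 187.1] [0.5399 0.0702]
blob 43 43 [240.7 187.9] [0.5386 0.1287]
```

Converted, 0.0608 m is 1.216, 0.05 m is 1, -18.54 degrees is -3.708.

Request:
drive_effector(motion="0.3 -0.16 0 -1.4 0.015\n0.62 -0.334 0.4 -2.8 0.015\n0.62 -0.334 1 -3.708 0.015\n0.62 -0.334 1.216 -3.708 0.015\n0.62 -0.334 1.216 -3.708 0.015")

```text
time: 6.15
ee_pos: [0.5435, -0.0499, 0.1582]
tcp_rot: [-179.6, -0.0, 90.8]
wrist_force: [-0.6, 0.3, -2.6]
opening: 0.0214
grasp_force: 66.4
```

Request:
drive_effector(motion="0 0 0.4 0 0.015\n0 0 0.8 0 0.015\n0 0 1.1 0 0.015\n0 0 1.24 0 0.015\n0 0 1.3 0 0.015")

```text
time: 6.57
ee_pos: [0.5452, -0.0505, 0.0971]
tcp_rot: [-179.9, -0.0, 90.8]
wrist_force: [-3.6, 0.6, -0.1]
opening: 0.0212
grasp_force: 66.8
```

Request:
drive_effector(motion="0 0 0.02 0 0.015\n0 0 0.04 0 0.015\n0 0 0.04 0 0.015")

```text
time: 6.82
ee_pos: [0.5455, -0.0503, 0.0964]
tcp_rot: [-180.0, 0.0, 91.0]
wrist_force: [-3.9, 0.1, -1.3]
opening: 0.0212
grasp_force: 66.6
```

Converted, -0.0025 m is -0.05, 0.004 m is 0.08.

Request:
drive_effector(motion="0 -0.05 0 0 0.015\n0 -0.05 0.04 0 0.015\n0 -0.05 0.08 0 0.015\n0 -0.05 0.08 0 0.015")

```text
time: 7.15
ee_pos: [0.5439, -0.0501, 0.0925]
tcp_rot: [179.9, 0.0, 91.0]
wrist_force: [-0.4, -1.0, 2.5]
opening: 0.0213
grasp_force: 67.1
```

Request:
drive_effector(motion="0 0 0.02 0 0.015\n0 0 0.04 0 0.015\n0 0 0.04 0 0.015")

```text
time: 7.4
ee_pos: [0.544, -0.0501, 0.0924]
tcp_rot: [179.8, 0.0, 91.0]
wrist_force: [-4.4, 1.3, 18.4]
opening: 0.0212
grasp_force: 69.3
```

```bash
python3 -c "
from h import *
pockets()"
```

```text
blob 46 42 [281.6 186.2] [0.5417 0.0107]
blob 47 44 [260.9 187.1] [0.5401 0.0703]
blob 43 42 [240.7 187.8] [0.5387 0.1286]
```

Request:
drive_effector(motion="0 0 -0.04 0 0.05\n0 0 -0.04 0 0.05\n0 0 -0.6 0 0.05\n0 0 -1.4 0 0.05\n0 0 -2 0 0.05")

```text
time: 7.87
ee_pos: [0.543, -0.05, 0.1914]
tcp_rot: [180.0, -0.0, 91.0]
wrist_force: [1.6, -0.1, -0.4]
opening: 0.0501
grasp_force: 0.0
```

Request:
drive_effector(motion="-0.8 0 0 1.4 0.085\n-1.6 0 0 2.8 0.085\n-2.4 0 0 4.2 0.085\n-3.2 -0.04 0 5.6 0.085\n-4 -0.08 0 7 0.085")

```text
time: 8.28
ee_pos: [0.5426, -0.2519, 0.1894]
tcp_rot: [180.0, -0.0, 55.7]
wrist_force: [0.2, -0.9, 0.6]
opening: 0.0849
grasp_force: 0.0
```

Request:
drive_effector(motion="0 0 0 1.4 0.085\n0 0 0 2.8 0.085\n0 0 0 4.2 0.085\n0 0 0 5.6 0.085\n0 0 0 7 0.085")

```text
time: 8.7
ee_pos: [0.5428, -0.2504, 0.1892]
tcp_rot: [-180.0, 0.0, 20.7]
wrist_force: [-0.9, -0.6, 0.2]
opening: 0.0847
grasp_force: 0.0
```

```bash
python3 -c "
from h import *
plan((.5376,-.2846,.16,2.5),(.5376,-.2846,.094,2.5))
pockets()
t=cv2.convertScaleAbs(bot.camera('top'),alpha=1.6);cv2.imwrite('pics/p1.png',np.hstack([crop(t,215,130,115,100,4),crop(bot.camera('scene'),175,140,75,100,4)]))"
```

```text
now [ 0.5428 -0.2504  0.1892 20.6691] F [-0.9016 -0.5887  0.2477] t 8.7 open 0.08473727581524253
-0.0170 0.0302 0.0292 turn 18.17
0.0000 0.0000 0.0660 turn 0.00
blob 39 34 [281.7 186.2] [0.5417 0.0104]
blob 40 36 [260.9 187. ] [0.5403 0.0702]
blob 40 35 [240.2 187.7] [0.5392 0.13  ]
```

View pics/p1.png

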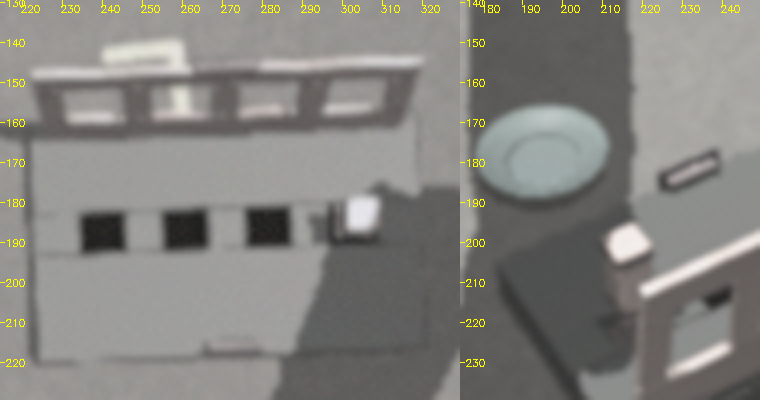

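Plug 1 stands upright in the right-hand pocket (top image, about (304,183)); the other three pockets are empty and the case has not moved.

Request:
drive_effector(motion="-0.16 0.3 0.2 1.4 0.085\n-0.34 0.604 0.4 2.8 0.085\n-0.34 0.604 0.584 3.634 0.085\n-0.34 0.604 0.584 3.634 0.085\n-0.34 0.604 0.584 3.634 0.085")

```text
time: 9.27
ee_pos: [0.5375, -0.2843, 0.16]
tcp_rot: [-180.0, 0.1, 3.2]
wrist_force: [0.2, 0.2, -0.3]
opening: 0.0853
grasp_force: 0.0
```

Request:
drive_effector(motion="0 0 0.6 0 0.085\n0 0 1.1 0 0.085\n0 0 1.32 0 0.085\n0 0 1.32 0 0.085\n0 0 1.32 0 0.085")

```text
time: 9.68
ee_pos: [0.5379, -0.2842, 0.0953]
tcp_rot: [-180.0, -0.0, 3.0]
wrist_force: [-0.3, 0.4, 0.8]
opening: 0.0848
grasp_force: 0.0
```

Request:
drive_effector(motion="0 0 0 0 0.015\n0 0 0 0 0.015\n0 0 0 0 0.015\n0 0 0 0 0.015\n0 0 0 0 0.015", grip_n=25)

```text
time: 10.1
ee_pos: [0.5379, -0.2845, 0.095]
tcp_rot: [180.0, -0.0, 2.9]
wrist_force: [0.7, 0.3, -1.2]
opening: 0.025
grasp_force: 0.0
```

Request:
drive_effector(motion="0 0 0 0 0.015\n0 0 0 0 0.015\n0 0 0 0 0.015", grip_n=25)

```text
time: 10.35
ee_pos: [0.5379, -0.2844, 0.095]
tcp_rot: [180.0, -0.0, 2.9]
wrist_force: [-0.5, 1.3, 4.3]
opening: 0.0217
grasp_force: 30.1
```

Request:
drive_effector(motion="0.1 0 0 0 0.015\n0.2 0 0 0 0.015\n0.28 0 0.02 0 0.015\n0.36 0 0.02 0 0.015\n0.38 0 0.02 0 0.015")

```text
time: 10.77
ee_pos: [0.5547, -0.2835, 0.0935]
tcp_rot: [-180.0, 0.3, 2.8]
wrist_force: [-14.7, 0.6, 10.4]
opening: 0.0216
grasp_force: 29.4
```

Request:
drive_effector(motion="0 0 0 0 0.015")

```text
time: 10.85
ee_pos: [0.5547, -0.2835, 0.0935]
tcp_rot: [-180.0, 0.3, 2.8]
wrist_force: [-13.3, 1.2, 10.4]
opening: 0.0215
grasp_force: 29.5
```

Request:
drive_effector(motion="-0.18 0 -0.02 0 0.015\n-0.38 0 -0.02 0 0.015\n-0.52 0 -0.02 0 0.015\n-0.64 0 0 0 0.015\n-0.76 0 0 0 0.015")

```text
time: 11.27
ee_pos: [0.5212, -0.2854, 0.0949]
tcp_rot: [180.0, -0.4, 2.9]
wrist_force: [15.0, 2.4, 1.5]
opening: 0.0214
grasp_force: 29.5
```

Request:
drive_effector(motion="0 0 0 0 0.015\n0 0 0 0 0.015")

```text
time: 11.43
ee_pos: [0.5197, -0.2855, 0.0947]
tcp_rot: [180.0, -0.2, 2.9]
wrist_force: [5.8, 1.8, 4.5]
opening: 0.0216
grasp_force: 30.0
```

Request:
drive_effector(motion="0.2 0 -0.02 0 0.015\n0.36 0 -0.02 0 0.015\n0.36 0 -0.02 0 0.015")

```text
time: 11.68
ee_pos: [0.537, -0.2847, 0.0964]
tcp_rot: [179.9, -0.0, 2.9]
wrist_force: [-3.2, 2.2, 16.2]
opening: 0.0215
grasp_force: 31.4
```

Request:
drive_effector(motion="0 0 0 0 0.015\n0 0 -0.1 0 0.015\n0 0 -0.24 0 0.015\n0 0 -0.4 0 0.015\n0 0 -0.6 0 0.015", grip_n=60)

```text
time: 12.1
ee_pos: [0.5337, -0.2836, 0.1195]
tcp_rot: [-179.8, 0.6, 2.8]
wrist_force: [-5.4, -0.5, -4.2]
opening: 0.0211
grasp_force: 73.9
```

Request:
drive_effector(motion="0 0 -0.6 0 0.015\n0 0 -1.2 0 0.015\n0 0 -1.8 0 0.015\n0 0 -2 0 0.015")

```text
time: 12.43
ee_pos: [0.5373, -0.285, 0.2303]
tcp_rot: [179.8, -0.3, 2.9]
wrist_force: [0.4, 0.0, -0.6]
opening: 0.0212
grasp_force: 74.2
```

Request:
drive_effector(motion="0 -0.8 0 -1.4 0.015\n0 -1.6 0 -2.8 0.015\n0 -2.4 0 -4.2 0.015\n0 -3.2 0 -5.6 0.015\n0 -4 0 -7 0.015")

```text
time: 12.85
ee_pos: [0.526, -0.0832, 0.2246]
tcp_rot: [180.0, -0.0, 38.2]
wrist_force: [1.1, 0.2, -1.1]
opening: 0.0211
grasp_force: 74.0
```

Request:
drive_effector(motion="0 0 0 -1.4 0.015\n0 0 0 -2.8 0.015\n0 0 0 -4.2 0.015\n0 0 0 -5.6 0.015\n0 0 0 -7 0.015")

```text
time: 13.27
ee_pos: [0.5265, -0.0846, 0.2246]
tcp_rot: [180.0, 0.0, 73.2]
wrist_force: [-0.4, 0.2, -2.2]
opening: 0.0211
grasp_force: 74.0
```

```bash
python3 -c "
from h import *
plan((.5415,.0104,.2,91.4),(.5415,.0104,.097,91.4))
pockets()"
```

```text
now [ 0.5265 -0.0846  0.2246 73.2344] F [-0.3953  0.1878 -2.2013] t 13.2667 open 0.021067895606286014
0.0953 -0.0130 0.0246 turn -18.17
0.0000 0.0000 0.1030 turn 0.00
blob 45 38 [281.5 186.8] [0.5402 0.0108]
blob 46 40 [261.1 187.6] [0.5386 0.0699]
blob 43 38 [240.6 188.1] [0.538 0.129]
```

Converted, 0.0953 m is 1.906, 0.08 m is 1.6, -7 degrees is -1.4.

Request:
drive_effector(motion="0.8 -0.12 0 -1.4 0.015\n1.6 -0.24 0 -2.8 0.015\n1.906 -0.27 0 -3.634 0.015\n1.906 -0.27 0.4 -3.634 0.015\n1.906 -0.27 1 -3.634 0.015")

```text
time: 13.73
ee_pos: [0.5433, 0.0115, 0.1767]
tcp_rot: [179.7, 0.0, 91.0]
wrist_force: [0.4, -1.0, -1.3]
opening: 0.0213
grasp_force: 74.0
```

Request:
drive_effector(motion="0 0 0 0 0.015\n0 0 0 0 0.015")

```text
time: 13.9
ee_pos: [0.5409, 0.0102, 0.1736]
tcp_rot: [-179.8, 0.0, 90.9]
wrist_force: [0.6, -0.6, -1.1]
opening: 0.0213
grasp_force: 73.8
```

```bash
python3 -c "
from h import *
plan((.541,.0104,.098,91.4))"
```

```text
now [ 0.5409  0.0102  0.1736 90.925 ] F [ 0.6004 -0.6475 -1.0564] t 13.9 open 0.021258524519641938
0.0002 0.0001 0.0756 turn -0.48
```

Request:
drive_effector(motion="0 0 0.6 0 0.015\n0 0 1 0 0.015\n0 0 1.3 0 0.015\n0 0 1.46 0 0.015\n0 0 1.51 0 0.015")

```text
time: 14.32
ee_pos: [0.5419, 0.01, 0.0993]
tcp_rot: [-180.0, 0.0, 91.0]
wrist_force: [-0.1, -0.1, -1.9]
opening: 0.021
grasp_force: 73.9
```

Request:
drive_effector(motion="0 0 0.02 0 0.015\n0 0 0.04 0 0.015\n0 0 0.06 0 0.015\n0 0 0.08 0 0.015\n0 0 0.08 0 0.015")

```text
time: 14.73
ee_pos: [0.5421, 0.0102, 0.0954]
tcp_rot: [180.0, 0.0, 91.0]
wrist_force: [-0.3, -0.2, -2.2]
opening: 0.0215
grasp_force: 73.9
```

Converted, 0.003 m is 0.06, 0.002 m is 0.04.

Request:
drive_effector(motion="0 0 0.02 0 0.015\n0 0 0.04 0 0.015\n0 0 0.06 0 0.015\n0 0 0.06 0 0.015")

```text
time: 15.07
ee_pos: [0.5421, 0.0103, 0.0926]
tcp_rot: [180.0, 0.0, 91.0]
wrist_force: [-0.9, -1.5, 3.9]
opening: 0.0209
grasp_force: 74.6
```

Request:
drive_effector(motion="0 0 0.02 0 0.015\n0 0 0.04 0 0.015\n0 0 0.04 0 0.015")

```text
time: 15.32
ee_pos: [0.5422, 0.0103, 0.0924]
tcp_rot: [179.9, 0.0, 91.0]
wrist_force: [-6.8, -0.5, 17.6]
opening: 0.0216
grasp_force: 76.7
```

Converted, -0.1 m is -2, -0.07 m is -1.4.

Request:
drive_effector(motion="0 0 -0.04 0 0.05\n0 0 -0.04 0 0.05\n0 0 -0.6 0 0.05\n0 0 -1.4 0 0.05\n0 0 -2 0 0.05")

```text
time: 15.73
ee_pos: [0.5416, 0.0104, 0.1917]
tcp_rot: [-180.0, -0.0, 91.0]
wrist_force: [0.9, -1.0, 1.3]
opening: 0.0502
grasp_force: 0.0
```

Request:
drive_effector(motion="-0.76 -0.2 0 1.4 0.085\n-1.52 -0.4 0 2.8 0.085\n-2.28 -0.6 0 4.2 0.085\n-3.04 -0.8 0 5.6 0.085\n-3.8 -1 0 7 0.085")

```text
time: 16.15
ee_pos: [0.4947, -0.182, 0.1899]
tcp_rot: [180.0, -0.0, 55.7]
wrist_force: [0.9, 0.4, -0.2]
opening: 0.0849
grasp_force: 0.0
```

Request:
drive_effector(motion="0 0 0 1.4 0.085\n0 0 0 2.8 0.085\n0 0 0 4.2 0.085\n0 0 0 5.6 0.085\n0 0 0 7 0.085")

```text
time: 16.57
ee_pos: [0.4953, -0.1807, 0.1896]
tcp_rot: [-180.0, 0.0, 20.7]
wrist_force: [-1.0, -0.2, 0.3]
opening: 0.0849
grasp_force: 0.0
```

```bash
python3 -c "
from h import *
plan((.4674,-.288,.16,2.5),(.4674,-.288,.094,2.5))
pockets()"
```

```text
now [ 0.4953 -0.1807  0.1896 20.6709] F [-1.0087 -0.151   0.3003] t 16.5667 open 0.08488049841380695
-0.0640 0.0905 0.0296 turn 18.17
0.0000 0.0000 0.0660 turn 0.00
blob 40 36 [261. 187.] [0.5402 0.0701]
blob 40 36 [240.2 187.7] [0.5392 0.1299]
blob 42 48 [340.  207.3] [ 0.4787 -0.1565]
```

Converted, 0.0905 m is 1.81, -0.064 m is -1.28, 18.17 degrees is 3.634.

Request:
drive_effector(motion="-0.4 0.6 0 1.4 0.085\n-0.8 1.2 0.2 2.8 0.085\n-1.28 1.81 0.592 3.634 0.085\n-1.28 1.81 0.592 3.634 0.085\n-1.28 1.81 0.592 3.634 0.085")

```text
time: 17.03
ee_pos: [0.4669, -0.2892, 0.1587]
tcp_rot: [-179.9, 0.1, 2.9]
wrist_force: [-0.3, -0.7, 0.5]
opening: 0.085
grasp_force: 0.0
```

Request:
drive_effector(motion="0 0 0.6 0 0.085\n0 0 1.1 0 0.085\n0 0 1.32 0 0.085\n0 0 1.32 0 0.085\n0 0 1.32 0 0.085")

```text
time: 17.45
ee_pos: [0.4684, -0.2873, 0.095]
tcp_rot: [-180.0, 0.0, 3.0]
wrist_force: [0.2, 0.6, 1.5]
opening: 0.0851
grasp_force: 0.0
```

Request:
drive_effector(motion="0 0 0 0 0.015\n0 0 0 0 0.015\n0 0 0 0 0.015\n0 0 0 0 0.015\n0 0 0 0 0.015", grip_n=25)

```text
time: 17.87
ee_pos: [0.4683, -0.2881, 0.0949]
tcp_rot: [180.0, -0.0, 2.9]
wrist_force: [-0.2, -0.4, 0.9]
opening: 0.0248
grasp_force: 0.5
```

Request:
drive_effector(motion="0 0 0 0 0.015\n0 0 0 0 0.015\n0 0 0 0 0.015", grip_n=25)

```text
time: 18.12
ee_pos: [0.4683, -0.2881, 0.0948]
tcp_rot: [180.0, -0.0, 2.9]
wrist_force: [-0.7, 0.5, 3.6]
opening: 0.0217
grasp_force: 30.1
```

The rows are not in the units I measure in: shifts go in units of 50 mm and turns go in units of 5 degrees. I convert before sending: 0.019 m is 0.38, 0.018 m is 0.36.

Request:
drive_effector(motion="0.1 0 0 0 0.015\n0.2 0 0 0 0.015\n0.28 0 0.02 0 0.015\n0.36 0 0.02 0 0.015\n0.38 0 0.02 0 0.015")

```text
time: 18.53
ee_pos: [0.485, -0.2869, 0.0933]
tcp_rot: [-180.0, 0.3, 2.8]
wrist_force: [-15.0, 0.8, 10.1]
opening: 0.0217
grasp_force: 29.5
```

Request:
drive_effector(motion="0 0 0 0 0.015")

```text
time: 18.62
ee_pos: [0.485, -0.287, 0.0933]
tcp_rot: [-180.0, 0.3, 2.8]
wrist_force: [-13.2, 1.2, 10.0]
opening: 0.0216
grasp_force: 29.5
```

Request:
drive_effector(motion="-0.18 0 -0.02 0 0.015\n-0.38 0 -0.02 0 0.015\n-0.52 0 -0.02 0 0.015\n-0.64 0 0 0 0.015\n-0.76 0 0 0 0.015")

```text
time: 19.03
ee_pos: [0.4519, -0.2887, 0.0949]
tcp_rot: [180.0, -0.5, 3.0]
wrist_force: [8.7, 4.4, 2.8]
opening: 0.0215
grasp_force: 29.6
```

Request:
drive_effector(motion="0 0 0 0 0.015\n0 0 0 0 0.015")

```text
time: 19.2
ee_pos: [0.4504, -0.2887, 0.0946]
tcp_rot: [180.0, -0.3, 2.9]
wrist_force: [6.4, 4.6, 6.0]
opening: 0.0217
grasp_force: 30.1
```

Request:
drive_effector(motion="0.2 0 -0.02 0 0.015\n0.36 0 -0.02 0 0.015\n0.36 0 -0.02 0 0.015")

```text
time: 19.45
ee_pos: [0.4676, -0.2879, 0.096]
tcp_rot: [180.0, -0.0, 2.9]
wrist_force: [-3.5, 3.1, 16.6]
opening: 0.0216
grasp_force: 31.4
```

Request:
drive_effector(motion="0 0 0 0 0.015\n0 0 -0.1 0 0.015\n0 0 -0.24 0 0.015\n0 0 -0.4 0 0.015\n0 0 -0.6 0 0.015", grip_n=60)

```text
time: 19.87
ee_pos: [0.4642, -0.2866, 0.1126]
tcp_rot: [-179.5, 0.8, 2.9]
wrist_force: [16.2, -8.8, -76.8]
opening: 0.0209
grasp_force: 61.6
```

Request:
drive_effector(motion="0 0 -0.6 0 0.015\n0 0 -1.2 0 0.015\n0 0 -1.8 0 0.015\n0 0 -2 0 0.015")

```text
time: 20.2
ee_pos: [0.4676, -0.2886, 0.2279]
tcp_rot: [179.9, -0.1, 2.9]
wrist_force: [-0.0, -0.0, 1.1]
opening: 0.0148
grasp_force: 0.0
```

Request:
drive_effector(motion="0.2 -0.8 0 -1.4 0.015\n0.4 -1.6 0 -2.8 0.015\n0.6 -2.4 0 -4.2 0.015\n0.8 -3.2 0 -5.6 0.015\n1 -4 0 -7 0.015")

```text
time: 20.62
ee_pos: [0.5069, -0.0843, 0.2241]
tcp_rot: [180.0, 0.0, 38.2]
wrist_force: [0.5, -0.0, -0.5]
opening: 0.0154
grasp_force: 0.0
```

Request:
drive_effector(motion="0 0 0 -1.4 0.015\n0 0 0 -2.8 0.015\n0 0 0 -4.2 0.015\n0 0 0 -5.6 0.015\n0 0 0 -7 0.015")

```text
time: 21.03
ee_pos: [0.5069, -0.0857, 0.224]
tcp_rot: [-180.0, 0.0, 73.2]
wrist_force: [0.1, -0.1, -1.0]
opening: 0.0148
grasp_force: 0.0
```

```bash
python3 -c "
from h import *
plan((.5402,.0701,.22,91.2))
pockets()"
```

```text
now [ 0.5069 -0.0857  0.224  73.2311] F [ 0.0993 -0.1148 -0.9703] t 21.0333 open 0.014803356436147073
0.1588 -0.0131 0.0040 turn -17.97
blob 41 39 [261.  187.5] [0.5388 0.07  ]
blob 40 37 [240.3 187.8] [0.5389 0.1297]
```

The third plug slipped out of the grip, so one jaw still holds it. I'll look before trying again.

```bash
python3 - <<'E'
from h import *
t=cv2.convertScaleAbs(bot.camera("top"),alpha=1.6);s=bot.camera("scene")
cv2.imwrite("pics/l3.png",np.hstack([crop(t,365,185,40,60,10),crop(s,85,205,40,60,10)]))
E
```

```text
(no output)
```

View pics/l3.png

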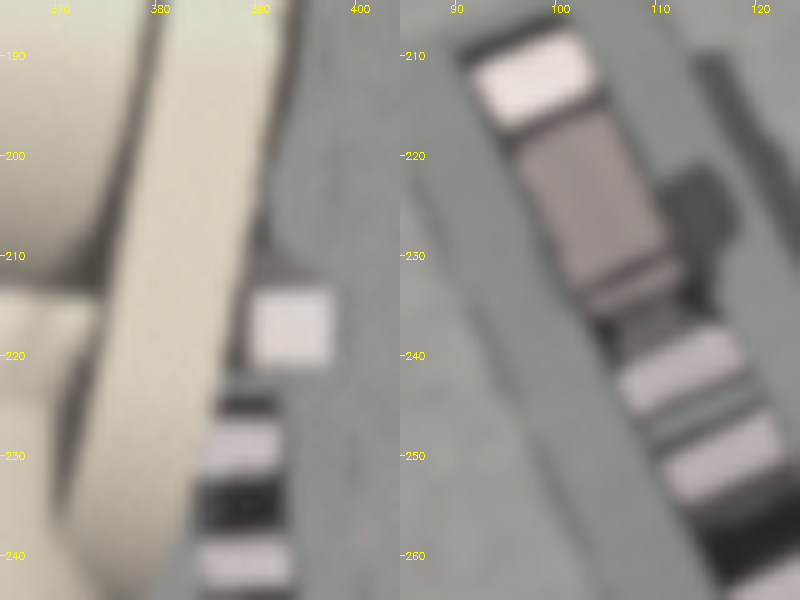

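```bash
python3 - <<'E'
from h import *
print(tri((98.1,212.7),(393.6,217.3)))
plan((.45,-.2875,.2,2.9))
E
```

```text
(array([ 0.4481, -0.2901,  0.1083]), np.float64(0.001810945043694274))
now [ 0.5069 -0.0859  0.2241 72.6836] F [-0.927  -0.4582 -0.1789] t 21.1833 open 0.015384691174021489
-0.2094 0.0057 0.0241 turn 69.78
```

Converted, -0.2 m is -4, -0.16 m is -3.2, 35 degrees is 7.

Request:
drive_effector(motion="-0.8 0 0 1.4 0.085\n-1.6 0 0 2.8 0.085\n-2.4 0.04 0 4.2 0.085\n-3.2 0.08 0 5.6 0.085\n-4 0.114 0 7 0.085")

```text
time: 21.6
ee_pos: [0.4527, -0.2804, 0.2244]
tcp_rot: [180.0, 0.0, 37.3]
wrist_force: [1.2, -0.4, -0.1]
opening: 0.0748
grasp_force: 0.0
```

Request:
drive_effector(motion="0 0 0 1.4 0.085\n0 0 0 2.8 0.085\n0 0 0 4.2 0.085\n0 0 0 5.6 0.085\n0 0 0 6.96 0.085")

```text
time: 22.02
ee_pos: [0.4533, -0.279, 0.2241]
tcp_rot: [-180.0, 0.0, 2.4]
wrist_force: [-0.3, -0.2, -0.4]
opening: 0.0849
grasp_force: 0.0
```

Request:
drive_effector(motion="0 0 0 0 0.085")

```text
time: 22.1
ee_pos: [0.4534, -0.2788, 0.2242]
tcp_rot: [180.0, 0.0, 2.5]
wrist_force: [-0.4, 0.5, -0.2]
opening: 0.0846
grasp_force: 0.0
```

```bash
python3 -c "
from h import *
plan((.4515,-.2885,.094,2.9))"
```

```text
now [ 0.4534 -0.2788  0.2242  2.4927] F [-0.4383  0.5308 -0.1993] t 22.1 open 0.08455278578939482
-0.0023 0.0096 0.1302 turn -0.41
```

Converted, 0.129 m is 2.58, 0.128 m is 2.56.

Request:
drive_effector(motion="-0.04 0.18 0.6 0 0.085\n-0.04 0.18 1.4 0 0.085\n-0.04 0.18 2.1 0 0.085\n-0.04 0.18 2.56 0 0.085\n-0.04 0.18 2.58 0 0.085")

```text
time: 22.52
ee_pos: [0.4497, -0.2863, 0.0901]
tcp_rot: [-179.7, 0.4, 3.1]
wrist_force: [-0.6, 1.1, -0.6]
opening: 0.085
grasp_force: 0.0
```

Request:
drive_effector(motion="0 0 0 0 0.015\n0 0 0 0 0.015\n0 0 0 0 0.015\n0 0 0 0 0.015\n0 0 0 0 0.015", grip_n=35)

```text
time: 22.93
ee_pos: [0.4527, -0.2881, 0.0969]
tcp_rot: [179.9, -0.1, 3.1]
wrist_force: [0.3, -0.2, -0.8]
opening: 0.0249
grasp_force: 0.0
```

Request:
drive_effector(motion="0 0 0 0 0.015\n0 0 0 0 0.015\n0 0 0 0 0.015", grip_n=35)

```text
time: 23.18
ee_pos: [0.4526, -0.288, 0.0966]
tcp_rot: [179.9, -0.1, 3.1]
wrist_force: [-1.1, -0.7, 6.2]
opening: 0.0218
grasp_force: 38.5
```

Request:
drive_effector(motion="0.2 0 -0.01 0 0.015\n0.32 0 -0.02 0 0.015\n0.46 0 -0.01 0 0.015\n0.6 0 -0.01 0 0.015\n0.72 0 0 0 0.015")

```text
time: 23.6
ee_pos: [0.4873, -0.2862, 0.0964]
tcp_rot: [179.9, 0.1, 3.0]
wrist_force: [-6.9, -1.1, 3.7]
opening: 0.0218
grasp_force: 38.0
```

Request:
drive_effector(motion="0.04 0 0 0 0.015\n0.06 0 0 0 0.015\n0.06 0 0 0 0.015\n0.06 0 0 0 0.015")

```text
time: 23.93
ee_pos: [0.4899, -0.2859, 0.0954]
tcp_rot: [180.0, 0.1, 3.0]
wrist_force: [-5.7, -0.9, 3.6]
opening: 0.0217
grasp_force: 37.9
```

Converted, -0.042 m is -0.84, -0.035 m is -0.7.

Request:
drive_effector(motion="-0.2 0 0 0 0.015\n-0.4 0 0 0 0.015\n-0.56 0 0 0 0.015\n-0.7 0 0 0 0.015\n-0.84 0 0.01 0 0.015")

```text
time: 24.35
ee_pos: [0.4505, -0.288, 0.0967]
tcp_rot: [179.9, -0.4, 3.1]
wrist_force: [7.0, 2.2, 5.4]
opening: 0.0212
grasp_force: 39.1
```

Request:
drive_effector(motion="0 0 0 0 0.015\n0 0 0 0 0.015")

```text
time: 24.52
ee_pos: [0.4497, -0.2881, 0.0963]
tcp_rot: [179.9, -0.2, 3.1]
wrist_force: [4.7, 0.4, 3.1]
opening: 0.0215
grasp_force: 38.9
```

Request:
drive_effector(motion="0.2 0 0 0 0.015\n0.37 0 0 0 0.015\n0.37 0 0 0 0.015\n0.37 0 0 0 0.015")

```text
time: 24.85
ee_pos: [0.4676, -0.2868, 0.0948]
tcp_rot: [-180.0, 0.0, 3.1]
wrist_force: [-1.1, 0.4, 3.2]
opening: 0.0214
grasp_force: 38.9
```

Request:
drive_effector(motion="0 0 -0.02 0 0.015\n0 0 -0.06 0 0.015\n0 0 -0.1 0 0.015\n0 0 -0.1 0 0.015")

```text
time: 25.18
ee_pos: [0.4671, -0.2864, 0.0954]
tcp_rot: [-179.8, 0.2, 3.1]
wrist_force: [12.3, -5.6, -32.2]
opening: 0.0212
grasp_force: 38.0
```

Request:
drive_effector(motion="0 0 0.06 0 0.015\n0 0 0.1 0 0.015\n-0.16 0 0.1 0 0.015\n-0.32 0 0.1 0 0.015\n-0.42 0 0.12 0 0.015")

```text
time: 25.6
ee_pos: [0.4474, -0.288, 0.095]
tcp_rot: [180.0, -0.3, 3.1]
wrist_force: [11.3, 2.0, 0.2]
opening: 0.0211
grasp_force: 42.2
```

Request:
drive_effector(motion="-0.04 0 0 0 0.015\n-0.08 0 0.01 0 0.015")

```text
time: 25.77
ee_pos: [0.4447, -0.2882, 0.0947]
tcp_rot: [180.0, -0.4, 3.1]
wrist_force: [16.9, 2.0, -1.5]
opening: 0.0214
grasp_force: 42.2
```

Request:
drive_effector(motion="-0.04 0 0 0 0.015\n-0.06 0 0.01 0 0.015\n-0.06 0 0.01 0 0.015")

```text
time: 26.02
ee_pos: [0.4419, -0.2883, 0.0944]
tcp_rot: [180.0, -0.4, 3.1]
wrist_force: [14.8, 3.1, -1.3]
opening: 0.0216
grasp_force: 42.5
```

Converted, 0.026 m is 0.52, 0.02 m is 0.4.

Request:
drive_effector(motion="0.2 0 -0.02 0 0.015\n0.4 0 -0.02 0 0.015\n0.52 0 -0.02 0 0.015\n0.52 0 -0.02 0 0.015")

```text
time: 26.35
ee_pos: [0.4654, -0.2871, 0.0947]
tcp_rot: [180.0, 0.1, 3.1]
wrist_force: [-2.2, 1.3, 5.8]
opening: 0.0212
grasp_force: 43.4
```

Request:
drive_effector(motion="0 0 -0.02 0 0.015\n0 0 -0.06 0 0.015\n0 0 -0.1 0 0.015\n0 0 -0.1 0 0.015")

```text
time: 26.68
ee_pos: [0.465, -0.2867, 0.0953]
tcp_rot: [-179.9, 0.2, 3.1]
wrist_force: [9.3, -4.7, -28.8]
opening: 0.0215
grasp_force: 39.0
```

Request:
drive_effector(motion="0 0 0.08 0 0.015\n0 0 0.08 0 0.06\n0 0 0.08 0 0.085\n0 0 -0.6 0 0.085\n0 0 -1.4 0 0.085")

```text
time: 27.1
ee_pos: [0.464, -0.2861, 0.1673]
tcp_rot: [-179.8, 0.3, 3.1]
wrist_force: [0.7, -1.0, 0.8]
opening: 0.0693
grasp_force: 0.0
```

Request:
drive_effector(motion="0 0.6 -0.8 0 0.085\n0 1.4 -1.6 0 0.085\n-0.4 2.2 -2 0 0.085\n-0.8 3 -2 0 0.085\n-1.2 3.6 -2 0 0.085")

```text
time: 27.52
ee_pos: [0.4253, -0.4516, 0.2696]
tcp_rot: [179.8, -0.2, 3.1]
wrist_force: [1.3, -0.6, 0.0]
opening: 0.0848
grasp_force: 0.0
```

```bash
python3 - <<'E'
from h import *
t=cv2.convertScaleAbs(bot.camera("top"),alpha=1.6);s=bot.camera("scene")
cv2.imwrite("pics/l4.png",np.hstack([crop(t,370,145,35,100,6),crop(s,80,195,95,100,6)]))
E
```

```text
(no output)
```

View pics/l4.png

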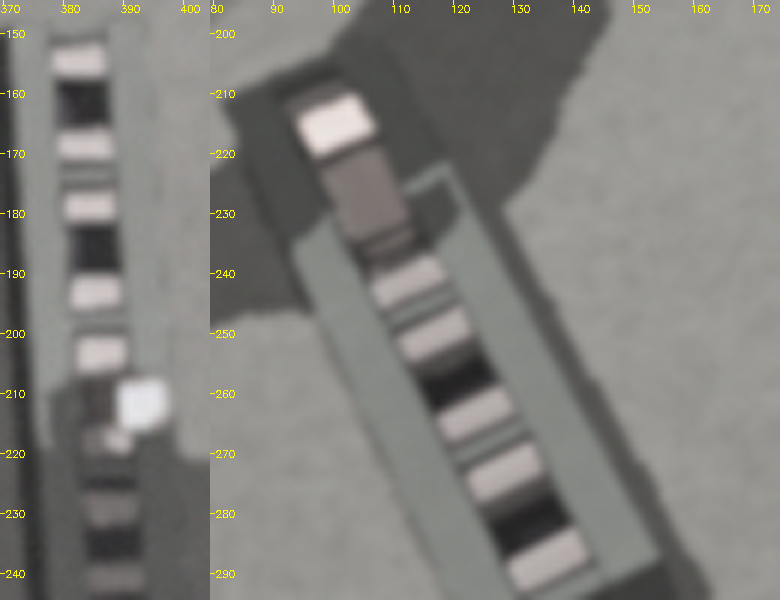

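```bash
python3 - <<'E'
from h import *
old=cv2.resize(cv2.imread("pics/top0.png"),(512,384),interpolation=cv2.INTER_AREA);new=bot.camera("top")
# line of jaw strip: world points at z=.046, stand axis; socket3 (.6065,-.2805) slope; sample by stand coordinate
c=np.array([.502,-.2835]);a=np.array([np.cos(np.radians(2.5)),np.sin(np.radians(2.5))]);n=np.array([-a[1],a[0]])
S=np.arange(-145,146,1.5)/1000
def prof(im,side):
    r=0
    for w in side:
        P=np.c_[c+S[:,None]*a+w*n,np.full(len(S),.046)];uv=proj("top",P).astype(np.float32)
        r=r+cv2.remap(im,uv[:,None,0],uv[:,None,1],cv2.INTER_CUBIC).mean(2)[:,0]
    return r/len(side)
for nm,side in(("L",(.004,.008)),("R",(-.008,-.004))):
    o,w=prof(old,side),prof(new,side)
    print(nm)
    for k in range(-140,141,1):
        pass
    for y in(-105,-35,35,105):
        m=np.abs(S*1000-y)<30
        print(y,"s",(S[m][0]*1000-y).round(1),"\n old",o[m].astype(int),"\n new",w[m].astype(int))
E
```

```text
L
-105 s -29.5 
 old [ 63  59  60  65  77  87 100 106 113 115 115 111 104  91  78  63  53  46
  46  45  46  46  47  52  59  72  86  98 106 112 113 114 113 113 108 102
  90  78  66  61] 
 new [42 39 39 43 49 55 62 66 70 70 70 67 64 57 49 41 36 32 32 31 31 32 31 34
 38 46 54 62 67 69 69 69 69 69 68 64 57 48 40 38]
-35 s -29.0 
 old [ 62  62  69  79  93 103 110 111 108 101  89  78  64  55  48  46  44  45
  45  45  44  44  43  46  50  61  74  90  99 108 111 112 110 105  97  86
  74  63  57  56] 
 new [ 53  57  62  65  67  67  66  64  61  58  53  48  46  45  45  46  47  47
  46  46  45  45  45  47  51  60  70  84  96 109 114 118 118 117 116 114
 109 101  91  80]
35 s -28.5 
 old [ 62  59  62  72  84  99 108 114 112 104  91  78  65  53  45  43  43  43
  44  44  43  43  45  47  54  62  77  91 105 112 118 118 117 112 105  93
  79  65  57] 
 new [ 92 105 115 123 123 123 121 119 114 106  94  79  65  54  47  46  47  48
  49  50  50  50  50  50  49  48  54  64  80  95 109 116 121 121 119 112
 104  90  77]
105 s -29.5 
 old [ 62  59  61  74  90 105 114 119 116 110  99  85  70  59  50  45  43  42

[... 921 characters left out ...]
  79]
35 s -28.5 
 old [ 50  49  58  73  93 106 115 117 112 103  89  80  71  68  68  72  75  78
  79  79  79  80  80  82  83  86  90  96 101 108 113 116 116 110 101  83
  67  52  46] 
 new [ 86  97 110 119 124 126 125 124 117 109  91  74  53  39  31  32  31  30
  31  32  32  32  30  30  29  35  44  62  80 101 113 123 125 125 122 115
 106  91  79]
105 s -29.5 
 old [ 56  51  55  66  84  97 110 115 117 114 105  95  81  70  60  57  60  67
  73  78  79  79  78  78  78  78  78  80  83  88  92  98 103 102  98  86
  74  59  50  50] 
 new [ 74  84  99 111 122 125 126 123 117 111  98  85  66  52  38  33  30  31
  31  31  31  31  30  30  29  35  46  65  82 103 114 124 126 126 124 120
 116 106  96  84]
```

The top view shows the -x jaw of this socket back less far than the others, with the plug leaning slightly to -x. I'll grip it again, rock it once more and lift slowly.

Converted, -0.165 m is -3.3, -0.155 m is -3.1.

Request:
drive_effector(motion="0.2 -0.8 0 0 0.085\n0.4 -1.6 0 0 0.085\n0.6 -2.4 0.6 0 0.085\n0.74 -3.1 1.2 0 0.085\n0.74 -3.3 1.8 0 0.085")

```text
time: 28.08
ee_pos: [0.4545, -0.2813, 0.1805]
tcp_rot: [179.9, -0.2, 3.2]
wrist_force: [0.8, -0.4, -0.2]
opening: 0.0851
grasp_force: 0.0
```

```bash
python3 -c "
from h import *
plan((.4645,-.2875,.095,2.9))"
```

```text
now [ 0.4545 -0.2813  0.1805  3.2053] F [ 0.8261 -0.3857 -0.2321] t 28.0833 open 0.08506190471165284
0.0097 0.0067 0.0855 turn 0.31
```

Request:
drive_effector(motion="0.194 0.134 0.4 0 0.085\n0.194 0.134 1 0 0.085\n0.194 0.134 1.5 0 0.085\n0.194 0.134 1.71 0 0.085\n0.194 0.134 1.71 0 0.085")

```text
time: 28.5
ee_pos: [0.4622, -0.2891, 0.0913]
tcp_rot: [-179.9, 0.2, 3.1]
wrist_force: [-1.0, -0.1, -0.3]
opening: 0.0851
grasp_force: 0.0
```

Request:
drive_effector(motion="0 0 0 0 0.015\n0 0 0 0 0.015\n0 0 0 0 0.015\n0 0 0 0 0.015\n0 0 0 0 0.015", grip_n=25)

```text
time: 28.92
ee_pos: [0.4636, -0.2908, 0.0946]
tcp_rot: [180.0, -0.1, 3.1]
wrist_force: [-0.8, 6.9, 5.3]
opening: 0.0253
grasp_force: 4.1
```

Request:
drive_effector(motion="0 0 0 0 0.015\n0 0 0 0 0.015\n0 0 0 0 0.015", grip_n=25)

```text
time: 29.17
ee_pos: [0.4635, -0.2895, 0.0945]
tcp_rot: [-179.9, -0.1, 3.1]
wrist_force: [-1.5, 8.2, 5.3]
opening: 0.0219
grasp_force: 23.9
```

Request:
drive_effector(motion="-0.12 0 0 0 0.015\n-0.24 0 0.01 0 0.015\n-0.32 0 0.02 0 0.015\n-0.4 0 0.02 0 0.015\n-0.46 0 0.02 0 0.015")

```text
time: 29.58
ee_pos: [0.4415, -0.2901, 0.0923]
tcp_rot: [-179.8, -0.2, 3.2]
wrist_force: [14.1, 9.4, -8.6]
opening: 0.022
grasp_force: 25.7
```

Request:
drive_effector(motion="-0.04 0 0 0 0.015\n-0.06 0 0 0 0.015\n-0.06 0 0 0 0.015")

```text
time: 29.83
ee_pos: [0.4394, -0.2903, 0.0921]
tcp_rot: [-179.8, -0.3, 3.2]
wrist_force: [14.1, 8.1, -9.3]
opening: 0.0217
grasp_force: 26.2
```

Request:
drive_effector(motion="0.16 0 -0.02 0 0.015\n0.32 0 -0.03 0 0.015\n0.48 0 -0.03 0 0.015\n0.56 0 -0.03 0 0.015\n0.56 0 -0.03 0 0.015")

```text
time: 30.25
ee_pos: [0.4648, -0.2888, 0.0949]
tcp_rot: [-179.8, 0.1, 3.1]
wrist_force: [-5.4, 9.8, 11.5]
opening: 0.0217
grasp_force: 28.3
```

Converted, -0.002 m is -0.04, 0.023 m is 0.46.

Request:
drive_effector(motion="0.16 -0.02 0 0 0.015\n0.32 -0.04 0.01 0 0.015\n0.46 -0.04 0.02 0 0.015\n0.46 -0.04 0.02 0 0.015")

```text
time: 30.58
ee_pos: [0.488, -0.2867, 0.0932]
tcp_rot: [-179.9, 0.1, 3.1]
wrist_force: [-2.9, 3.6, 2.4]
opening: 0.0218
grasp_force: 25.1
```

Request:
drive_effector(motion="-0.16 0 -0.01 0 0.015\n-0.32 0 -0.02 0 0.015\n-0.4 0 -0.02 0 0.015\n-0.4 0 -0.02 0 0.015")

```text
time: 30.92
ee_pos: [0.4684, -0.2879, 0.0951]
tcp_rot: [-179.9, -0.2, 3.1]
wrist_force: [2.2, 4.9, 2.6]
opening: 0.0215
grasp_force: 25.2
```

Request:
drive_effector(motion="0 0 0 0 0.015\n0 0 0 0 0.015\n0 0 -0.02 0 0.015\n0 0 -0.05 0 0.015\n0 0 -0.05 0 0.015", grip_n=50)

```text
time: 31.33
ee_pos: [0.4685, -0.2879, 0.0966]
tcp_rot: [-179.9, -0.1, 3.1]
wrist_force: [4.4, 3.9, -3.1]
opening: 0.0213
grasp_force: 53.7
```

Converted, -0.006 m is -0.12, -0.005 m is -0.1.

Request:
drive_effector(motion="0 0 -0.02 0 0.015\n0 0 -0.06 0 0.015\n0 0 -0.1 0 0.015\n0 0 -0.12 0 0.015\n0 0 -0.12 0 0.015")

```text
time: 31.75
ee_pos: [0.4686, -0.2879, 0.1026]
tcp_rot: [-179.9, -0.1, 3.1]
wrist_force: [5.0, 3.1, -2.5]
opening: 0.0213
grasp_force: 53.6
```

Converted, -0.02 m is -0.4, -0.016 m is -0.32.

Request:
drive_effector(motion="0 0 -0.1 0 0.015\n0 0 -0.2 0 0.015\n0 0 -0.32 0 0.015\n0 0 -0.4 0 0.015\n0 0 -0.4 0 0.015")

```text
time: 32.17
ee_pos: [0.4682, -0.2887, 0.1236]
tcp_rot: [179.9, -0.1, 3.1]
wrist_force: [0.6, 0.7, -1.7]
opening: 0.0216
grasp_force: 54.0
```

Converted, -0.105 m is -2.1, -0.09 m is -1.8.

Request:
drive_effector(motion="0 0 -0.6 0 0.015\n0 0 -1.2 0 0.015\n0 0 -1.8 0 0.015\n0 0 -2.1 0 0.015", grip_n=60)

```text
time: 32.5
ee_pos: [0.4682, -0.2889, 0.2312]
tcp_rot: [179.9, -0.1, 3.0]
wrist_force: [-0.7, 0.7, -1.5]
opening: 0.0215
grasp_force: 60.1
```

Request:
drive_effector(motion="0.2 -0.8 0 -1.4 0.015\n0.4 -1.6 0 -2.8 0.015\n0.6 -2.4 0 -4.2 0.015\n0.8 -3.2 0 -5.6 0.015\n1 -4 0 -7 0.015")

```text
time: 32.92
ee_pos: [0.507, -0.0846, 0.2275]
tcp_rot: [180.0, 0.0, 38.4]
wrist_force: [1.5, 0.3, -1.7]
opening: 0.0214
grasp_force: 60.2
```

Request:
drive_effector(motion="0 0 0 -1.4 0.015\n0 0 0 -2.8 0.015\n0 0 0 -4.2 0.015\n0 0 0 -5.6 0.015\n0 0 0 -7 0.015")

```text
time: 33.33
ee_pos: [0.5071, -0.086, 0.2273]
tcp_rot: [-180.0, 0.0, 73.4]
wrist_force: [-0.6, 0.3, -1.6]
opening: 0.0214
grasp_force: 60.4
```

```bash
python3 -c "
from h import *
plan((.5402,.0701,.22,91.2))
pockets()"
```

```text
now [ 0.5071 -0.086   0.2273 73.4255] F [-0.6222  0.2566 -1.6317] t 33.3333 open 0.021402771321480888
0.1591 -0.0128 0.0073 turn -17.77
blob 40 37 [259.8 184.9] [0.5463 0.0734]
blob 40 34 [239.  185.5] [0.5454 0.1333]
```

The case has been knocked about 7 mm, so I'm aiming at the pocket's new position.

Request:
drive_effector(motion="0.8 -0.06 0 -1.4 0.015\n1.6 -0.12 0 -2.8 0.015\n2.4 -0.16 0 -3.554 0.015\n3.1 -0.16 0 -3.554 0.015\n3.28 -0.16 0 -3.554 0.015")

```text
time: 33.8
ee_pos: [0.548, 0.077, 0.227]
tcp_rot: [-180.0, -0.0, 90.8]
wrist_force: [0.3, -0.4, -2.9]
opening: 0.0216
grasp_force: 60.4
```

Request:
drive_effector(motion="0 0 0 0 0.015\n0 0 0.6 0 0.015\n0 0 1 0 0.015\n0 0 1 0 0.015")

```text
time: 34.13
ee_pos: [0.5456, 0.0719, 0.1733]
tcp_rot: [-179.6, 0.1, 90.7]
wrist_force: [-0.8, -0.5, -2.8]
opening: 0.0214
grasp_force: 60.2
```

```bash
python3 -c "
from h import *
plan((.5465,.0733,.098,91.2))
pockets()"
```

```text
now [ 0.5456  0.0719  0.1733 90.6796] F [-0.8155 -0.4788 -2.8032] t 34.1333 open 0.02138184669834381
0.0014 0.0009 0.0753 turn -0.52
```

Converted, 0.0755 m is 1.51, 0.073 m is 1.46.

Request:
drive_effector(motion="0.014 0.014 0.6 0 0.015\n0.014 0.014 1 0 0.015\n0.014 0.014 1.3 0 0.015\n0.014 0.014 1.46 0 0.015\n0.014 0.014 1.51 0 0.015")

```text
time: 34.6
ee_pos: [0.5481, 0.0733, 0.1022]
tcp_rot: [-180.0, 0.0, 90.8]
wrist_force: [-0.5, -0.5, -2.5]
opening: 0.0214
grasp_force: 60.6
```

Request:
drive_effector(motion="0 0 0.02 0 0.015\n0 0 0.04 0 0.015\n0 0 0.06 0 0.015\n0 0 0.08 0 0.015\n0 0 0.08 0 0.015")

```text
time: 35.02
ee_pos: [0.5484, 0.074, 0.0985]
tcp_rot: [180.0, -0.0, 90.8]
wrist_force: [-0.6, 0.3, -1.7]
opening: 0.0214
grasp_force: 60.7
```

Request:
drive_effector(motion="0 0 0.02 0 0.015\n0 0 0.04 0 0.015\n0 0 0.06 0 0.015\n0 0 0.06 0 0.015")

```text
time: 35.35
ee_pos: [0.5481, 0.074, 0.0948]
tcp_rot: [-180.0, -0.0, 90.8]
wrist_force: [0.6, 0.8, -2.2]
opening: 0.0215
grasp_force: 60.7
```

Converted, 0.003 m is 0.06, 0.002 m is 0.04.

Request:
drive_effector(motion="0 0 0.02 0 0.015\n0 0 0.04 0 0.015\n0 0 0.06 0 0.015\n0 0 0.06 0 0.015")

```text
time: 35.68
ee_pos: [0.5481, 0.074, 0.0919]
tcp_rot: [-180.0, -0.0, 90.8]
wrist_force: [-0.3, 0.5, -3.2]
opening: 0.0208
grasp_force: 60.7
```

Request:
drive_effector(motion="0 0 0.02 0 0.015\n0 0 0.04 0 0.015\n0 0 0.04 0 0.015")

```text
time: 35.93
ee_pos: [0.5481, 0.074, 0.0899]
tcp_rot: [-180.0, -0.0, 90.8]
wrist_force: [0.3, 0.3, -2.1]
opening: 0.0211
grasp_force: 60.7
```

Converted, 0.003 m is 0.06, 0.002 m is 0.04.

Request:
drive_effector(motion="0 0 0.02 0 0.015\n0 0 0.04 0 0.015\n0 0 0.06 0 0.015\n0 0 0.06 0 0.015")

```text
time: 36.27
ee_pos: [0.5481, 0.074, 0.0868]
tcp_rot: [-180.0, -0.0, 90.8]
wrist_force: [0.6, 1.1, -2.5]
opening: 0.0213
grasp_force: 60.7
```

Request:
drive_effector(motion="0 0 0.02 0 0.015\n0 0 0.04 0 0.015\n0 0 0.06 0 0.015")

```text
time: 36.52
ee_pos: [0.5483, 0.0739, 0.0858]
tcp_rot: [179.9, -0.0, 90.8]
wrist_force: [-6.8, -0.6, 20.6]
opening: 0.0216
grasp_force: 63.4
```

Converted, -0.07 m is -1.4, -0.03 m is -0.6.

Request:
drive_effector(motion="0 0 -0.06 0 0.05\n0 0 -0.06 0 0.05\n0 0 -0.6 0 0.05\n0 0 -1.4 0 0.05\n0 0 -2.2 0 0.05")

```text
time: 36.93
ee_pos: [0.5473, 0.0737, 0.1943]
tcp_rot: [-179.9, 0.0, 90.8]
wrist_force: [-0.2, 0.4, 0.5]
opening: 0.05
grasp_force: 0.0
```

Request:
drive_effector(motion="-0.8 0 -0.2 0 0.05\n-1.6 0 -0.4 0 0.05\n-2.4 0 -0.8 0 0.05\n-3.2 0 -1.2 0 0.03\n-4 0 -1.6 0 0.01")

```text
time: 37.35
ee_pos: [0.5506, -0.1196, 0.2708]
tcp_rot: [180.0, 0.0, 90.8]
wrist_force: [0.6, 0.0, -0.5]
opening: 0.0268
grasp_force: 0.0
```

```bash
python3 -c "
from h import *
pockets()
t=cv2.convertScaleAbs(bot.camera('top'),alpha=1.6);cv2.imwrite('pics/p3.png',np.hstack([crop(t,140,125,185,105,4)]))
plan((.68,.043,.26,90.8))"
```

```text
blob 48 40 [257.8 187.1] [0.5402 0.0793]
blob 43 37 [239.2 185.6] [0.5451 0.1328]
now [ 0.5514 -0.1226  0.2728 90.5585] F [ 0.583   1.2369 -0.1215] t 37.45 open 0.011469858608804989
0.1643 0.1302 0.0128 turn -0.24
```

View pics/p3.png

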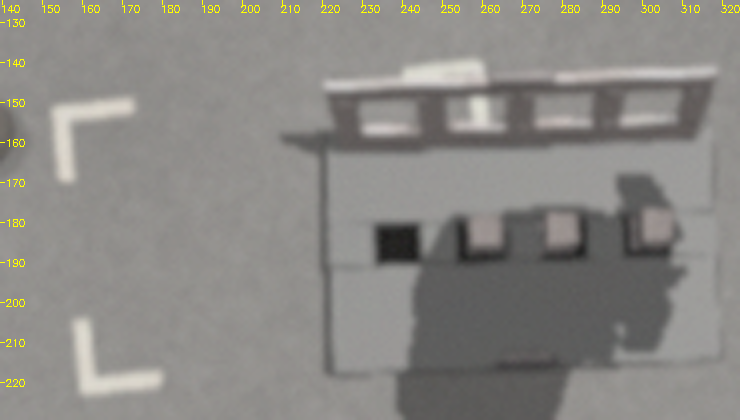

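All three plugs stand upright in their pockets, at about (260,183), (280,183) and (303,182) in the top image. The case front edge runs from (222,218) to (319,214). Next is the cover.

Request:
drive_effector(motion="0.4 0.6 0 0 0.0\n0.9 1.2 0 0 0.0\n1.4 1.8 0 0 0.0\n1.8 2.4 0.1 0 0.0\n2.112 2.6 0.2 0 0.0")

```text
time: 37.87
ee_pos: [0.6821, -0.0079, 0.2575]
tcp_rot: [-179.9, -0.0, 90.9]
wrist_force: [0.9, -0.4, -0.2]
opening: 0.0
grasp_force: 0.0
```

Request:
drive_effector(motion="0 0 0 0 0\n0 0 0 0 0")

```text
time: 38.03
ee_pos: [0.6794, -0.0092, 0.2584]
tcp_rot: [-179.9, 0.0, 90.9]
wrist_force: [-0.5, -0.7, -0.4]
opening: -0.0001
grasp_force: 0.0
```

```bash
python3 -c "
from h import *
W=[(.68,-.017,.26,90.6),(.68,-.017,.165,90.6)]
hx,hz,t,r=.617,.033,.005,.14
for th in (100,85,70,55,40,28,16,8,2,-1):
    a=np.radians(th);W.append((hx-r*np.cos(a)+t*np.sin(a)+.0145,-.017,hz+r*np.sin(a)+t*np.cos(a)+.025,90.6))
    print(th,W[-1])
plan(*W)"
```

```text
100 (np.float64(0.6607347836384313), -0.017, np.float64(0.1950048445333745), 90.6)
85 (np.float64(0.6242791695057864), -0.017, np.float64(0.19790303644658266), 90.6)
70 (np.float64(0.5883156430383358), -0.017, np.float64(0.19126706762665552), 90.6)
55 (np.float64(0.5552950591322985), -0.017, np.float64(0.1755491683822141), 90.6)
40 (np.float64(0.5274677160117758), -0.017, np.float64(0.15182048757171038), 90.6)
28 (np.float64(0.5102346948136797), -0.017, np.float64(0.12814075675431935), 90.6)
16 (np.float64(0.49830154934772036), -0.017, np.float64(0.10139553829407147), 90.6)
8 (np.float64(0.49355833588098047), -0.017, np.float64(0.08243557447811703), 90.6)
2 (np.float64(0.49175978170083906), -0.017, np.float64(0.06788288367344562), 90.6)
-1 (np.float64(0.4914340606459188), -0.017, np.float64(0.06055590157456227), 90.6)
now [ 0.6794 -0.0092  0.2584 90.9428] F [-0.4985 -0.7429 -0.4124] t 38.0333 open -0.00010764052250023784
-0.0079 0.0005 -0.0016 turn 0.34
0.0000 0.0000 0.0950 turn 0.00
0.0002 -0.0193 -0.0300 turn 0.00
0.0004 -0.0365 -0.0029 turn 0.00
0.0004 -0.0360 0.0066 turn 0.00
0.0003 -0.0330 0.0157 turn 0.00
0.0003 -0.0278 0.0237 turn 0.00
0.0002 -0.0172 0.0237 turn 0.00
0.0001 -0.0119 0.0267 turn 0.00
0.0000 -0.0047 0.0190 turn 0.00
0.0000 -0.0018 0.0146 turn 0.00
0.0000 -0.0003 0.0073 turn 0.00
```

Converted, 0.08 m is 1.6, -0.008 m is -0.16.

Request:
drive_effector(motion="-0.16 0 0.6 0 0\n-0.16 0 1.2 0 0\n-0.16 0 1.6 0 0\n-0.16 0 1.6 0 0")

```text
time: 38.37
ee_pos: [0.677, -0.0193, 0.1757]
tcp_rot: [-179.6, 0.0, 90.8]
wrist_force: [0.0, -0.4, -0.3]
opening: 0.0
grasp_force: 0.0
```

Request:
drive_effector(motion="0 -0.3 -0.06 0 0\n0 -0.6 -0.12 0 0\n0 -0.86 -0.18 0 0\n0 -1.12 -0.2 0 0")

```text
time: 38.7
ee_pos: [0.6228, -0.0198, 0.1929]
tcp_rot: [179.8, 0.0, 90.8]
wrist_force: [0.7, -0.7, 0.5]
opening: -0.0003
grasp_force: 0.1
```

Request:
drive_effector(motion="0 -0.24 0.04 0 0\n0 -0.48 0.08 0 0\n0 -0.72 0.14 0 0\n0 -0.94 0.24 0 0\n0 -1.16 0.36 0 0")

```text
time: 39.12
ee_pos: [0.565, -0.0206, 0.1747]
tcp_rot: [179.8, 0.0, 90.8]
wrist_force: [-0.6, -0.1, 0.4]
opening: 0.0001
grasp_force: 0.2
```

```bash
python3 -c "
from h import *
plan((.555,-.017,.1755,90.9))
cv2.imwrite('pics/c1.png',crop(bot.camera('scene'),170,110,190,150,4))"
```

```text
now [ 0.565  -0.0206  0.1747 90.7918] F [-0.6399 -0.0782  0.4162] t 39.1167 open 0.00010853413542490523
0.0038 -0.0100 -0.0008 turn -0.11
```

View pics/c1.png

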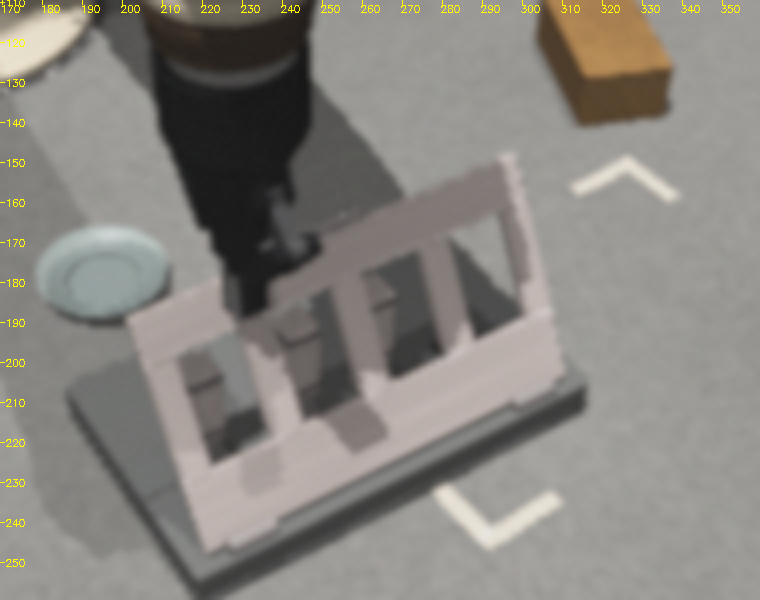

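Seen in the scene view: the finger is on the cover's bar at about (235,185), and the cover is folding over with the handles in its windows.

Converted, -0.055 m is -1.1, -0.047 m is -0.94.

Request:
drive_effector(motion="0 -0.4 0.22 0 0\n0 -0.75 0.46 0 0\n0 -0.94 0.7 0 0\n0 -1.1 0.94 0 0\n0 -1.22 1.2 0 0")

```text
time: 39.58
ee_pos: [0.5044, -0.0214, 0.114]
tcp_rot: [179.8, 0.0, 90.8]
wrist_force: [-0.2, 0.6, 0.6]
opening: 0.0001
grasp_force: 0.4
```

Request:
drive_effector(motion="0 -0.08 0.2 0 0\n0 -0.14 0.4 0 0\n0 -0.2 0.6 0 0\n0 -0.2 0.7 0 0\n0 -0.2 0.76 0 0")

```text
time: 40.0
ee_pos: [0.4945, -0.0212, 0.0738]
tcp_rot: [-180.0, 0.0, 90.8]
wrist_force: [-0.4, 0.2, 1.5]
opening: -0.0
grasp_force: 0.4
```

```bash
python3 -c "
from h import *
plan((.4918,-.02,.062,90.9))"
```

```text
now [ 0.4945 -0.0212  0.0738 90.8282] F [-0.4084  0.2164  1.4834] t 40.0 open -4.94361409693003e-05
0.0012 -0.0027 0.0118 turn -0.07
```

Request:
drive_effector(motion="0 -0.06 0.06 0 0\n0 -0.08 0.1 0 0\n0 -0.08 0.14 0 0\n0 -0.08 0.18 0 0")

```text
time: 40.33
ee_pos: [0.4914, -0.0212, 0.0661]
tcp_rot: [179.9, 0.0, 90.8]
wrist_force: [0.6, -0.6, 4.8]
opening: 0.0003
grasp_force: 2.2
```

Request:
drive_effector(motion="0 0 0.02 0 0\n0 0 0.04 0 0\n0 0 0.06 0 0")

```text
time: 40.58
ee_pos: [0.4906, -0.0211, 0.062]
tcp_rot: [-180.0, -0.0, 90.8]
wrist_force: [-0.2, -0.2, -0.2]
opening: -0.0
grasp_force: 0.2
```

Converted, 0.002 m is 0.04, 0.001 m is 0.02.

Request:
drive_effector(motion="0 0 0.02 0 0\n0 0 0.04 0 0\n0 0 0.04 0 0")

```text
time: 40.83
ee_pos: [0.4904, -0.0211, 0.0608]
tcp_rot: [180.0, 0.0, 90.8]
wrist_force: [-2.5, -0.6, 10.3]
opening: -0.0
grasp_force: 4.9
```

Request:
drive_effector(motion="0 0 0.02 0 0\n0 0 0.04 0 0\n0 0 0.04 0 0")

```text
time: 41.08
ee_pos: [0.4905, -0.0211, 0.0604]
tcp_rot: [179.9, 0.0, 90.8]
wrist_force: [-9.7, 0.9, 25.4]
opening: -0.0002
grasp_force: 12.2
```

The rows are not in the units I measure in: shifts go in units of 50 mm and turns go in units of 5 degrees. I convert before sending: -0.12 m is -2.4, -0.1 m is -2.

Request:
drive_effector(motion="0 0 -0.6 0 0\n0 0 -1.4 0 0\n0 0 -2 0 0\n-0.8 0.4 -2.4 0 0.02\n-1.6 0.8 -2.4 0 0.05")

```text
time: 41.5
ee_pos: [0.5285, -0.0914, 0.1819]
tcp_rot: [179.7, 0.0, 91.1]
wrist_force: [1.7, 1.5, -0.8]
opening: 0.0237
grasp_force: 0.0
```

Request:
drive_effector(motion="-0.4 0.16 0 0 0.085\n-0.8 0.26 0 0 0.085\n-0.8 0.26 0 0 0.085\n-0.8 0.26 0 0 0.085\n-0.8 0.26 0 0 0.085")

```text
time: 41.92
ee_pos: [0.5404, -0.1311, 0.177]
tcp_rot: [-179.9, -0.0, 90.8]
wrist_force: [0.1, -0.1, 0.6]
opening: 0.0832
grasp_force: 0.0
```

```bash
python3 -c "
from h import *
plan((.545,-.14,.16,91.3),(.545,-.14,.028,91.3))
cv2.imwrite('pics/c2.png',crop(bot.camera('scene'),170,120,190,140,4))
t=cv2.convertScaleAbs(bot.camera('top'),alpha=1.6);cv2.imwrite('pics/c2t.png',crop(t,140,125,185,105,4))"
```

```text
now [ 0.5404 -0.1311  0.177  90.8317] F [ 0.1093 -0.1099  0.6267] t 41.9167 open 0.08321249330751582
-0.0089 0.0045 0.0170 turn -0.47
0.0000 0.0000 0.1320 turn 0.00
```

View pics/c2t.png

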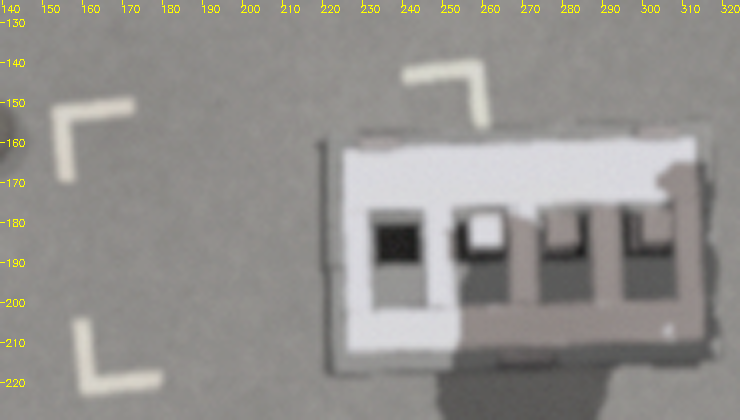

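The cover is shut, with the frame flat on the case and the handles showing through the windows. Now I'll push the case with the open fingers.

Converted, 0.147 m is 2.94, 0.11 m is 2.2, -0.5 degrees is -0.1.

Request:
drive_effector(motion="-0.178 0.09 0.6 -0.1 0.085\n-0.178 0.09 1.4 -0.1 0.085\n-0.178 0.09 2.2 -0.1 0.085\n-0.178 0.09 2.94 -0.1 0.085\n-0.178 0.09 2.94 -0.1 0.085")

```text
time: 42.43
ee_pos: [0.541, -0.1385, 0.0231]
tcp_rot: [-179.4, -0.2, 91.4]
wrist_force: [-1.1, -0.2, -1.0]
opening: 0.0849
grasp_force: 0.0
```

Request:
drive_effector(motion="0.1 0 0 0 0.085\n0.2 0 0 0 0.085\n0.3 0 0 0 0.085\n0.4 0 0 0 0.085\n0.5 0 0 0 0.085")

```text
time: 42.85
ee_pos: [0.5459, -0.1149, 0.0324]
tcp_rot: [179.8, 0.0, 91.4]
wrist_force: [-1.5, -0.0, 0.1]
opening: 0.085
grasp_force: 0.0
```

Request:
drive_effector(motion="0.06 0 0 0 0.085\n0.12 0 0 0 0.085\n0.18 0 0 0 0.085\n0.24 0 0 0 0.085")

```text
time: 43.18
ee_pos: [0.5448, -0.1044, 0.0308]
tcp_rot: [180.0, 0.2, 91.3]
wrist_force: [-0.1, -8.8, 0.7]
opening: 0.0849
grasp_force: 4.3
```

```bash
python3 -c "
from h import *
pockets();plan((.54,.0645,.03,95.6))"
```

```text
blob 40 34 [238.2 185.5] [0.5455 0.1357]
now [ 0.5448 -0.1039  0.0308 91.3048] F [-0.0386 -5.2338  1.2581] t 43.2333 open 0.08483212344865565
0.1685 -0.0010 0.0008 turn -4.30
```

Converted, 0.05 m is 1, 0.01 m is 0.2, -1.5 degrees is -0.3.

Request:
drive_effector(motion="0.2 0 0 -0.06 0.085\n0.4 0 0 -0.12 0.085\n0.6 0 0 -0.18 0.085\n0.8 0 0 -0.24 0.085\n1 0 0 -0.3 0.085")

```text
time: 43.65
ee_pos: [0.5437, -0.0544, 0.0308]
tcp_rot: [180.0, 0.2, 92.8]
wrist_force: [1.2, -7.7, 2.3]
opening: 0.085
grasp_force: 4.2
```

Request:
drive_effector(motion="0.2 0 0 -0.06 0.085\n0.4 0 0 -0.12 0.085\n0.6 0 0 -0.18 0.085\n0.8 0.02 0 -0.24 0.085\n1 0.02 0 -0.3 0.085")

```text
time: 44.07
ee_pos: [0.5424, -0.0044, 0.0308]
tcp_rot: [180.0, 0.2, 94.3]
wrist_force: [0.4, -8.9, 1.0]
opening: 0.0851
grasp_force: 4.3
```

```bash
python3 -c "
from h import *
pockets();plan((.54,.0645,.03,95.6))"
```

```text
blob 43 44 [247.7 189. ] [0.5349 0.1086]
blob 40 37 [203.7 191.2] [0.5305 0.2355]
now [ 0.5421 -0.0025  0.0307 94.3549] F [0.4815 1.5475 1.2219] t 44.1167 open 0.08486543580585493
0.0670 0.0030 0.0007 turn -1.25
```

Converted, 0.05 m is 1, 0.04 m is 0.8, -0.8 degrees is -0.16.

Request:
drive_effector(motion="0.2 0 0 -0.06 0.085\n0.4 0.02 0 -0.1 0.085\n0.6 0.04 0 -0.14 0.085\n0.8 0.04 0 -0.16 0.085\n1 0.06 0 -0.18 0.085")

```text
time: 44.53
ee_pos: [0.5412, 0.0456, 0.0306]
tcp_rot: [180.0, 0.2, 95.2]
wrist_force: [0.4, -7.9, 2.0]
opening: 0.0852
grasp_force: 4.3
```

Request:
drive_effector(motion="0.1 0 0 0 0.085\n0.2 0 0 0 0.085\n0.2 0 0 0 0.085")

```text
time: 44.78
ee_pos: [0.5403, 0.0564, 0.0306]
tcp_rot: [180.0, 0.1, 95.2]
wrist_force: [-0.4, -3.0, 1.3]
opening: 0.0853
grasp_force: 1.2
```

Request:
drive_effector(motion="-0.2 0 0 0 0.085\n-0.6 0 0 0 0.085\n-1.2 0 0 0 0.085\n-1.8 0 -0.8 0 0.085\n-2.4 0 -1.6 0 0.085")

```text
time: 45.2
ee_pos: [0.5485, -0.0545, 0.0959]
tcp_rot: [-179.7, -0.1, 95.2]
wrist_force: [1.4, -0.2, 0.0]
opening: 0.0847
grasp_force: 0.0
```

```bash
cat > mk.py <<'E'
from h import *
from scipy.optimize import minimize
def mark():
    im=bot.camera("top").astype(np.float32);g=im.min(2)
    A=[]
    for sx in(-1,1):
        for sy in(-1,1):
            for s in np.linspace(0,.036,13): # along each arm, tape centre 5 mm out
                A+=[(sx*(.1005-s),sy*.1535,1),(sx*.1005,sy*(.1535-s),0)]
    A=np.array(A)
    G=cv2.GaussianBlur(g,(0,0),.8)
    def f(p):
        c,s=np.cos(p[2]),np.sin(p[2]);P=np.c_[p[0]+c*A[:,0]-s*A[:,1],p[1]+s*A[:,0]+c*A[:,1],0*A[:,0]]
        uv=proj("top",P).astype(np.float32);v=cv2.remap(G,uv[:,None,0],uv[:,None,1],cv2.INTER_CUBIC)
        return -np.minimum(v,200).mean()
    best=min((minimize(f,(.5627,.2185,np.radians(a)),method="Nelder-Mead",options=dict(initial_simplex=[(.5627,.2185,np.radians(a)),(.569,.2185,np.radians(a)),(.5627,.225,np.radians(a)),(.5627,.2185,np.radians(a+2))],xatol=1e-5,fatol=1e-3)) for a in(4.5,5.2,6)),key=lambda r:r.fun)
    print("mark",best.x[:2],np.degrees(best.x[2]),best.fun)
mark();pockets();plan()
E
python3 mk.py
```

```text
mark [0.5622 0.2192] 5.764251534307949 -110.61990356445312
blob 41 36 [182.6 193.5] [0.5247 0.2961]
now [ 0.5526 -0.0567  0.1025 95.0571] F [0.2563 1.0647 0.6789] t 45.3 open 0.08512031886319682
```

```bash
cat > cv.py <<'E'
from h import *
def case(thr=115):
    g=bot.camera("top").min(2);b=cv2.resize(g,None,fx=4,fy=4,interpolation=cv2.INTER_CUBIC)
    cs,_=cv2.findContours((b>thr).astype(np.uint8),cv2.RETR_EXTERNAL,cv2.CHAIN_APPROX_NONE)
    for c in cs:
        r=cv2.minAreaRect(c)
        if min(r[1])>100 and r[0][1]<1100 and r[0][1]>500:
            B=(cv2.boxPoints(r)-1.5)/4;W=np.array([at("top",*p,.037)[:2] for p in B]);m=W.mean(0)
            L=[W[1]-W[0],W[2]-W[1]];l=max(L,key=np.linalg.norm);l=l*np.sign(l[1]);psi=np.arctan2(-l[0],l[1])
            # cover centre at case x=75-73.5=1.5mm
            print("cover size",[np.linalg.norm(q).round(4) for q in L],"case ctr",m-.0015*np.array([np.cos(psi),np.sin(psi)]),"yaw",np.degrees(psi).round(2))
case();case(105)
E
python3 cv.py
```

```text
cover size [np.float64(0.2575), np.float64(0.1471)] case ctr [0.5281 0.2062] yaw 5.54
cover size [np.float64(0.2599), np.float64(0.1509)] case ctr [0.5279 0.206 ] yaw 5.03
cover size [np.float64(0.0769), np.float64(0.0879)] case ctr [ 0.6033 -0.1298] yaw -6.86
```

```bash
python3 -c "
from h import *
plan((.545,.03,.03,95.7),(.542,.0664,.03,95.7))"
```

```text
now [ 0.5507 -0.0543  0.098  95.1309] F [-0.692   0.2044 -0.4466] t 45.4 open 0.08461484570414347
0.0845 0.0019 0.0680 turn -0.57
0.0365 0.0006 -0.0000 turn 0.00
```

Request:
drive_effector(motion="0.4 0.02 0.6 -0.114 0.085\n1 0.04 1.3 -0.114 0.085\n1.6 0.04 1.36 -0.114 0.085\n1.69 0.04 1.36 -0.114 0.085\n1.69 0.04 1.36 -0.114 0.085")

```text
time: 45.82
ee_pos: [0.5429, 0.0332, 0.0271]
tcp_rot: [-179.8, -0.0, 96.0]
wrist_force: [0.0, 0.9, 0.8]
opening: 0.0853
grasp_force: 0.0
```

Request:
drive_effector(motion="0.2 0 0 0 0.085\n0.4 0 0 0 0.085\n0.5 0 0 0 0.085\n0.6 0 0 0 0.085\n0.68 0 0 0 0.085")

```text
time: 46.23
ee_pos: [0.5415, 0.0644, 0.0295]
tcp_rot: [179.9, 0.1, 95.7]
wrist_force: [1.4, -7.7, 1.0]
opening: 0.085
grasp_force: 4.0
```

Request:
drive_effector(motion="0.04 0 0 0 0.085\n0.06 0 0 0 0.085\n0.06 0 0 0 0.085")

```text
time: 46.48
ee_pos: [0.5412, 0.0673, 0.0295]
tcp_rot: [180.0, 0.1, 95.7]
wrist_force: [1.4, -5.5, 0.0]
opening: 0.0849
grasp_force: 2.7
```

Request:
drive_effector(motion="-0.2 0 0 0 0.085\n-0.6 0 0 0 0.085\n-1.2 0 0 0 0.085\n-1.8 0 -0.8 0 0.085\n-2.4 0 -1.6 0 0.085")

```text
time: 46.9
ee_pos: [0.5505, -0.0428, 0.095]
tcp_rot: [-179.8, -0.1, 95.8]
wrist_force: [1.9, 0.6, 0.6]
opening: 0.0848
grasp_force: 0.0
```

```bash
python3 cv.py; python3 -c "
from h import *
pockets()"
```

```text
cover size [np.float64(0.2568), np.float64(0.1473)] case ctr [0.5255 0.2166] yaw 5.77
cover size [np.float64(0.2599), np.float64(0.1507)] case ctr [0.5257 0.2165] yaw 5.77
cover size [np.float64(0.0769), np.float64(0.0879)] case ctr [ 0.6064 -0.116 ] yaw -4.61
cover size [np.float64(0.1225), np.float64(0.653)] case ctr [ 0.3308 -0.0947] yaw 89.59
blob 41 38 [179.  194.6] [0.5215 0.3066]
```

Converted, -0.03 m is -0.6, -0.15 m is -3, 21 degrees is 4.2.

Request:
drive_effector(motion="0 0 -0.8 0 0.085\n0 -0.6 -1.6 1.4 0.085\n0 -1.4 -2.4 2.8 0.085\n0 -2.2 -2.4 4.2 0.085\n0 -3 -2.4 5.6 0.085")

```text
time: 47.47
ee_pos: [0.4167, -0.0549, 0.2162]
tcp_rot: [179.9, -0.1, 67.5]
wrist_force: [-0.2, -1.7, 0.7]
opening: 0.0851
grasp_force: 0.0
```

```bash
python3 -c "
from h import *
plan((.388,.2,.2,5.8))"
```

```text
now [ 0.4167 -0.0549  0.2162 67.5063] F [-0.1679 -1.7235  0.7371] t 47.4667 open 0.08511027305588632
0.2245 -0.1241 0.0162 turn 61.71
```

Request:
drive_effector(motion="0.7 -0.4 0 1.4 0.085\n1.4 -0.8 0 2.8 0.085\n2.1 -1.2 0 4.2 0.085\n2.8 -1.6 0 5.6 0.085\n3.5 -2 0.32 7 0.085")

```text
time: 47.88
ee_pos: [0.3953, 0.1136, 0.2072]
tcp_rot: [180.0, -0.1, 38.3]
wrist_force: [0.6, -0.5, -0.3]
opening: 0.0849
grasp_force: 0.0
```

Request:
drive_effector(motion="0 0 0 1.4 0.085\n0 0 0 2.8 0.085\n0 0 0 4.2 0.085\n0 0 0 5.34 0.085\n0 0 0 5.34 0.085")

```text
time: 48.3
ee_pos: [0.3994, 0.0947, 0.2058]
tcp_rot: [-179.3, 0.1, 13.0]
wrist_force: [0.1, 0.1, 0.3]
opening: 0.085
grasp_force: 0.0
```

```bash
python3 -c "
from h import *
plan((.390,.203,.2,5.8),(.39,.203,.03,5.8))"
```

```text
now [ 0.3994  0.0947  0.2058 12.9542] F [0.0513 0.1096 0.2987] t 48.3 open 0.08503426571794119
0.0151 -0.1077 0.0058 turn 7.15
0.0000 0.0000 0.1700 turn 0.00
```

Request:
drive_effector(motion="0.1 -0.6 0 0.6 0.085\n0.2 -1.2 0 1.2 0.085\n0.26 -1.8 0 1.43 0.085\n0.302 -2.154 0 1.43 0.085\n0.302 -2.154 0 1.43 0.085")

```text
time: 48.72
ee_pos: [0.4099, 0.0737, 0.2074]
tcp_rot: [-177.5, 0.2, 8.7]
wrist_force: [-0.6, 0.9, 0.3]
opening: 0.0849
grasp_force: 0.0
```

Request:
drive_effector(motion="0 0 0.6 0 0.085\n0 0 1.2 0 0.085\n0 0 1.8 0 0.085\n0 0 1.8 0 0.085")

```text
time: 49.05
ee_pos: [0.4066, 0.0756, 0.1126]
tcp_rot: [-177.4, 0.6, 8.9]
wrist_force: [-0.3, -1.0, -1.2]
opening: 0.0848
grasp_force: 0.0
```

```bash
python3 -c "
from h import *
plan((.390,.203,.03,5.8))"
```

```text
now [0.4066 0.0756 0.1126 8.9388] F [-0.2666 -1.031  -1.2071] t 49.05 open 0.08482955531832963
0.0034 -0.1284 0.0826 turn 3.14
```

```bash
python3 -c "
from h import *
o=bot.get_obs();print(o['q'],o['ee_pos'],o['tcp_rot'],o['wrist_force'])"
```

```text
[  8.8796 -13.7859 -23.4429  80.9103   2.631  179.9407] [0.4066 0.0756 0.1126] [-177.3684    0.5645    8.9388] [-0.2666 -1.031  -1.2071]
```

Joint 6 is at its limit. The half-turned pose makes the same two-finger pusher, so I'll turn the other way.

Request:
drive_effector(motion="0 0 -0.6 -1.4 0.085\n0 0 -1.2 -2.8 0.085\n0 0 -1.8 -4.2 0.085\n0 0 -1.8 -5.6 0.085\n0 0 -1.8 -7 0.085")

```text
time: 49.47
ee_pos: [0.4111, 0.072, 0.2114]
tcp_rot: [-177.9, -1.6, 44.2]
wrist_force: [-0.3, 0.2, -1.4]
opening: 0.0852
grasp_force: 0.0
```

Request:
drive_effector(motion="0 0 0 -1.4 0.085\n0 0 0 -2.8 0.085\n0 0 0 -4.2 0.085\n0 0 0 -5.6 0.085\n0 0 0 -7 0.085")

```text
time: 49.88
ee_pos: [0.4103, 0.0719, 0.2094]
tcp_rot: [-179.1, -2.5, 79.3]
wrist_force: [-0.2, 0.4, -0.4]
opening: 0.0851
grasp_force: 0.0
```

Request:
drive_effector(motion="0 0 0 -1.4 0.085\n0 0 0 -2.8 0.085\n0 0 0 -4.2 0.085\n0 0 0 -5.6 0.085\n0 0 0 -7 0.085")

```text
time: 50.3
ee_pos: [0.4103, 0.0719, 0.2094]
tcp_rot: [179.4, -2.5, 114.3]
wrist_force: [1.1, -0.1, 0.0]
opening: 0.0848
grasp_force: 0.0
```

Request:
drive_effector(motion="0 0 0 -1.4 0.085\n0 0 0 -2.8 0.085\n0 0 0 -4.2 0.085\n0 0 0 -5.6 0.085\n0 0 0 -7 0.085")

```text
time: 50.72
ee_pos: [0.4103, 0.0719, 0.2094]
tcp_rot: [178.0, -1.7, 149.3]
wrist_force: [-0.1, 0.7, 1.0]
opening: 0.085
grasp_force: 0.0
```

Request:
drive_effector(motion="0 0 0 -1.4 0.085\n0 0 0 -2.8 0.085\n0 0 0 -4.2 0.085\n0 0 0 -5.6 0.085\n0 0 0 -7 0.085")

```text
time: 51.13
ee_pos: [0.4103, 0.0719, 0.2094]
tcp_rot: [177.4, -0.3, -175.7]
wrist_force: [0.1, 0.8, 0.3]
opening: 0.0849
grasp_force: 0.0
```

```bash
python3 -c "
from h import *
plan((.390,.203,.2,-174.2),(.39,.203,.03,-174.2))"
```

```text
now [   0.4103    0.0719    0.2094 -175.7179] F [0.0711 0.8437 0.3225] t 51.1333 open 0.08488913656411541
0.0104 0.1322 0.0094 turn -1.52
-0.0000 0.0000 0.1700 turn 0.00
```

Request:
drive_effector(motion="0.04 0.6 0 0 0.085\n0.08 1.2 0 0 0.085\n0.14 1.8 0 0 0.085\n0.208 2.4 0 -0.3 0.085\n0.208 2.644 0 -0.3 0.085")

```text
time: 51.55
ee_pos: [0.3901, 0.2056, 0.2157]
tcp_rot: [177.3, -0.2, -174.4]
wrist_force: [-0.9, 0.3, -0.0]
opening: 0.0851
grasp_force: 0.0
```

Request:
drive_effector(motion="0 0 0.8 0 0.085\n0 0 1.6 0 0.085\n0 0 2 0 0.085\n0 0 2 0 0.085\n0 0 2 0 0.085")

```text
time: 51.97
ee_pos: [0.3897, 0.2074, 0.1149]
tcp_rot: [177.4, -0.3, -174.6]
wrist_force: [0.0, 0.7, 0.5]
opening: 0.0851
grasp_force: 0.0
```

```bash
python3 -c "
from h import *
print(bot.get_obs()['tcp_rot'],bot.get_obs()['q']);plan((.392,.2035,.034,-174.2))"
```

```text
[ 177.3871   -0.3154 -174.5655] [ 26.5203 -11.0526 -20.9211  79.4851   2.5513  21.1074]
now [   0.3897    0.2074    0.1149 -174.5655] F [0.0471 0.6628 0.5057] t 51.9667 open 0.08512953437569398
-0.0019 -0.0041 0.0809 turn -0.37
```

Request:
drive_effector(motion="-0.04 -0.12 0.6 -0.06 0.085\n-0.04 -0.12 1.2 -0.06 0.085\n-0.04 -0.12 1.62 -0.06 0.085\n-0.04 -0.12 1.62 -0.06 0.085")

```text
time: 52.3
ee_pos: [0.3911, 0.2048, 0.0317]
tcp_rot: [177.4, -0.4, -174.3]
wrist_force: [-0.5, -0.7, -0.9]
opening: 0.0851
grasp_force: 0.0
```

Request:
drive_effector(motion="-0.2 0 0 0 0.085\n-0.4 0 0 0 0.085\n-0.56 0 0 0 0.085\n-0.68 0 0 0 0.085\n-0.8 0 0 0 0.085")

```text
time: 52.72
ee_pos: [0.4314, 0.2092, 0.0335]
tcp_rot: [177.3, -0.4, -174.3]
wrist_force: [-15.5, -0.7, 9.9]
opening: 0.085
grasp_force: 7.3
```

Request:
drive_effector(motion="-0.1 0 0 0 0.085\n-0.2 0 0 0 0.085\n-0.3 0 0 0 0.085")

```text
time: 52.97
ee_pos: [0.4456, 0.2106, 0.0333]
tcp_rot: [177.3, -0.5, -174.3]
wrist_force: [-13.7, -1.3, 10.6]
opening: 0.0851
grasp_force: 6.8
```

```bash
python3 cv.py
```

```text
cover size [np.float64(0.2571), np.float64(0.1465)] case ctr [0.5451 0.218 ] yaw 5.06
cover size [np.float64(0.2597), np.float64(0.1499)] case ctr [0.5455 0.2182] yaw 5.41
```

Converted, -0.016 m is -0.32, -0.015 m is -0.3.

Request:
drive_effector(motion="-0.1 0 0 0 0.085\n-0.2 0 0 0 0.085\n-0.26 0 0 0 0.085\n-0.3 0 0 0 0.085\n-0.32 0 0 0 0.085")

```text
time: 53.48
ee_pos: [0.4616, 0.2122, 0.033]
tcp_rot: [177.4, -0.5, -174.3]
wrist_force: [-12.3, -1.5, 8.2]
opening: 0.085
grasp_force: 6.1
```

```bash
python3 cv.py
```

```text
cover size [np.float64(0.2567), np.float64(0.1468)] case ctr [0.5605 0.2197] yaw 5.23
cover size [np.float64(0.26), np.float64(0.1501)] case ctr [0.5608 0.2196] yaw 5.27
```

Converted, 0.04 m is 0.8, 0.01 m is 0.2.

Request:
drive_effector(motion="-0.02 0 0 0 0.085\n-0.03 0 0 0 0.085\n-0.03 0 0 0 0.085\n0.2 0 0 0 0.085\n0.8 0 0 0 0.085")

```text
time: 54.0
ee_pos: [0.4251, 0.2087, 0.0335]
tcp_rot: [177.3, -0.1, -174.4]
wrist_force: [-0.4, -0.4, 1.5]
opening: 0.0847
grasp_force: 0.0
```

Request:
drive_effector(motion="0.6 0 -0.4 0 0.085\n1 0 -1.2 0 0.085\n1.4 0 -2 0 0.085\n1.4 0 -2.8 0 0.085\n1.4 0 -3.6 0 0.085")

```text
time: 54.42
ee_pos: [0.3537, 0.1929, 0.2135]
tcp_rot: [177.3, -0.2, -174.3]
wrist_force: [0.8, 0.2, 0.3]
opening: 0.085
grasp_force: 0.0
```

Request:
drive_effector(motion="0 -0.8 0 0 0.085\n0 -1.6 0 0 0.085\n0 -2.4 0 0 0.085\n0 -3.2 0 0 0.085\n0 -4 0 0 0.085")

```text
time: 54.83
ee_pos: [0.3747, -0.0074, 0.2026]
tcp_rot: [177.4, -0.2, -174.3]
wrist_force: [1.5, 1.2, -0.4]
opening: 0.0848
grasp_force: 0.0
```

```bash
python3 cv.py; python3 mk.py
python3 -c "
from h import *
t=cv2.convertScaleAbs(bot.camera('top'),alpha=1.5);s=bot.camera('scene')
cv2.imwrite('pics/f.png',np.vstack([crop(t,100,120,200,120,4)[:,:800],cv2.resize(s[100:270],(800,266))[:120*1]*0+0 if 0 else crop(s,170,110,200,30,4)]))"
```

```text
cover size [np.float64(0.2574), np.float64(0.1474)] case ctr [0.5612 0.2201] yaw 5.76
cover size [np.float64(0.0891), np.float64(0.0994)] case ctr [ 0.322  -0.1015] yaw -4.88
cover size [np.float64(0.2603), np.float64(0.1506)] case ctr [0.5614 0.2199] yaw 5.67
mark [0.5616 0.2197] 5.635387542134775 -124.93656158447266
blob 41 37 [177.7 182.3] [0.5572 0.31  ]
now [   0.3749   -0.0069    0.2021 -174.5328] F [-0.3581  0.0272  0.6593] t 55.0333 open 0.0849112905444565
```

View pics/f.png

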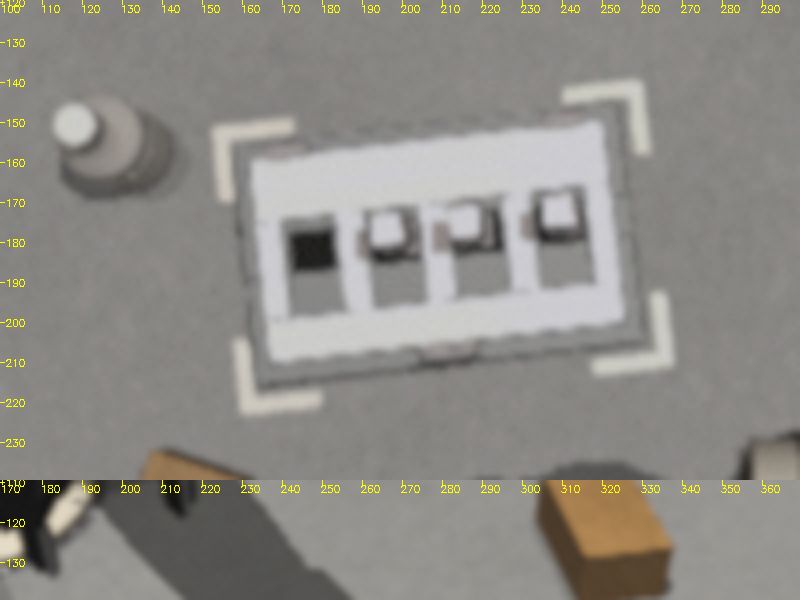

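The case sits centred in the outline: the tape corners at (215,128), (640,85), (672,365) and (243,412) are all clear of it. The cover is shut and the three plugs are upright, so I'm handing in.

```bash
python3 -c "
from workcell import bot
print(bot.job_done())"
```

```text
the job is handed in; nothing more can be done
None
```

The job is handed in at about 55 s of the 210 s: all three plugs present stand upright in the case, the cover is latched, and the case sits within about 1 mm of the outline's centre. I steered clear of the dish, bottle, box and jar; I didn't measure them again at the end.

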